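Refill the biscuit bin: weigh out and hold the lid open

ROBOT

A 7-joint arm with a two-finger parallel gripper is mounted at the origin on the work surface. World frame = base frame: x ahead of the robot, y to its left, z up, the work surface at z = 0. Lengths are in m, angles in rad, forces in N, time in s.
With the tool pointing down it reaches from about 0.4 to 0.875 m from the base axis. Payload 19.3 kg.
Tool frame: the origin (TCP) lies at the very end of the fingers, on their centre line; the grasp point (between the pads) lies 19 mm behind it; z points along the fingers, y is the line along which they close (so a half turn about z gives the same grasp; the last joint's range is limited). The gripper opens to 85 mm and grips with 20 to 120 N. Pads are 22 mm wide; open, the fingers measure 114 mm over their backs; the gripper's body (76 mm by 85 mm) begins 54 mm behind the grasp point. The pads swing forward as they close: fully open they stand 13 mm farther back than shut.
Start: joints at [1.241, 0.521, -0.036, 1.599, 0.021, 1.021, -0.113], TCP at [0.161, -0.604, 0.192] pointing down, gripper open.
Joint ranges: [-2.91, 2.91], [-0.3, 2.13], [-1.5, 1.42], [0.17, 2.43], [-1.26, 4.41], [0.16, 1.93], [-2.52, 2.52]. Speed limits (rad/s): [1.89, 1.89, 2.39, 2.39, 3.01, 3.01, 3.01].

INTERFACE

Orientations are given as [roll, pitch, yaw] about the fixed x, y, z axes, in that order (R = Rz(yaw) Ry(pitch) Rx(roll)).
In Python, from workcell import monitor, optics, job_done gives the robot as it stands.
- The arm moves only by the shell command python3 -m handwheel 'ROWS' [FORCE]. ROWS is JSON, a list of rows, each an object of numbers: "dx", "dy", "dz": the shift along the tool's x, y, z in cm; "wx", "wy", "wz": the turn, a rotation vector about the tool's x, y, z in rad; "claw": the opening in per cent of the stroke, from 0 (shut) to 100 (fully open). A call has 1 to 8 rows; each row shifts and turns the commanded pose from where the row before left it, along the tool's axes as they then stand; what a row does not reach is not made up. A row lasts 1/8 s, in which the tool goes at most 62.5 mm and 10.7 degrees, less where a joint would pass 70% of its speed; a pose out of reach is approached as far as the arm can. A call with a gripper value outside its range is refused whole. The fingers move at their own pace and stop on an object; FORCE is the grip in N (left out, the last holds). Time passes only in rows, so rows that do not move let the fingers close. It gives the time, the measured TCP pose, the force, the opening and the grip force at its end, in the units of the state.
- monitor.observe(): the state, without advancing time (a new reading comes with each control period).
- optics.grab_frame(name): name is "scene" or "top" or "wrist"; returns a dict with "frame" (480x640x3 uint8, blue, green, red), "fovy" (degrees; the focal length in pixels is half the picture's height over the tangent of half this angle, whatever the lens; pixels are square), "cx", "cy" (the principal point, pixels), "R" (3x3) and "t" (3): a world point X has camera coordinates R X + t. Camera axes: x right, y down, z forward; pixel columns grow to the right and rows downward; lengths in m; the calibration is good to about 2 mm. A picture is of the moment at which its call begins. There is no depth.
- job_done(): hands the job in; it is judged then, once.
Trained networks look in the newest picture that a camera, given by its name, has taken for a name from the list of things; names that differ only in an ending like _2 or _b are one class to them, and where a whole thing is asked for, a point or a joint stands for the part that bears it (a point fixed in the world has none). Each returns a list of dicts, best first, with "p" (0 to 1); they miss things now and then, are a little off and sometimes report something else, mostly with a low value. They report only what shows in the picture. A call takes as long as a camera call.
- optics.masks_of(name, camera): "region" (480x640 bool, what is visible of it) and "rect" ([left, top, width, height] in pixels, round what is visible of it).
The state is a dict: "clock": time; "qpos": joint angles; "qd": joint speeds; "joint_efforts": joint torques, N m; "position": TCP position; "tool_rot": TCP orientation; "force": force on the tool from outside, world axes, zero at the start; "moment": the same for the moment, N m; "grip_width": finger opening in m; "finger_force": force on a finger pad.
Only numpy, scipy, OpenCV 4.12 (cv2) and the standard library are available. Lean on these libraries where they do the work, as an engineer would, in place of code of your own. Each camera call takes 0.05 s, during which the arm holds its last target. There are 200 camera calls.

TASK

Get the refill for the biscuit bin ready: tip all six chocolate balls from the aluminium cup into the steel bowl on the scale and stand the empty cup back upright on the table. Then open the bin's blue sprung lid to 60 degrees and finish while holding it there with the gripper, for a workmate to empty the bowl into the bin. Do not disturb the other things on the table.

Things in the scene. Friction and masses are not known exactly. Their poses are not given: they have to be found in the camera images.
- bin_lid (a joint): angle in rad of the bin's lid: 0 shut, growing as it opens upward, 1.5 at its stop (60 degrees = 1.047). A spring and its weight (about 0.2 to 0.4 kg) always swing it shut; it takes about 2 N upward at the grip to hold it
- bin: white plastic bin, 200 (x) x 240 (y) x 105 mm high, fixed to the table; origin at the centre of its underside. Its -x side is the front, towards the robot; its +x side carries the lid's hinge. It stands left or right, turned by up to 0.3 rad
- lid_grip (a point): point to take hold of the lid: on the yellow grip tongue that juts 55 mm out from the middle of the blue lid's front edge (18 mm wide along the bin's y, 18 mm high, free at both sides and below). The point is the tongue's centre line, 35 mm out from the lid's edge, 108 mm above the table with the lid shut; it moves with the lid on a circle of 239 mm radius about the hinge
- lid_hinge (a point): middle of the lid's hinge line, which runs along the bin's y on its far (+x) side, 105 mm above the table. The blue lid is 204 x 244 x 6 mm
- bowl_in (a point): centre of the inner floor of the round steel bowl fixed on the grey bench scale (200 x 180 mm), 30 mm above the table. Inside the bowl is 55 mm radius at the floor and 83 mm at the rim, the rim is 86 mm above the table. It is fixed and stands on the other side from the bin
- cup_mid (a point): middle (half-way up, on the axis) of the loose round aluminium measuring cup: 85 mm high, 60 mm outer diameter at the foot, 68 mm at the rim, wall 3 mm, floor 5 mm thick, about 120 g, open top along its z, no handle. It stands on the table in front of the scale and holds the six balls up to about 60 mm high; tip it to about 115 degrees or more to empty it
- cup: the same cup; origin at the centre of its underside
- ball0_center (a point): centre of a dark chocolate biscuit ball, 24 mm diameter, 10 g, smooth and slippery; six alike, all in the cup at the start
- ball1_center (a point): centre of a dark chocolate biscuit ball, 24 mm diameter, 10 g, smooth and slippery; six alike, all in the cup at the start
- ball2_center (a point): centre of a dark chocolate biscuit ball, 24 mm diameter, 10 g, smooth and slippery; six alike, all in the cup at the start
- ball3_center (a point): centre of a dark chocolate biscuit ball, 24 mm diameter, 10 g, smooth and slippery; six alike, all in the cup at the start
- ball4_center (a point): centre of a dark chocolate biscuit ball, 24 mm diameter, 10 g, smooth and slippery; six alike, all in the cup at the start
- ball5_center (a point): centre of a dark chocolate biscuit ball, 24 mm diameter, 10 g, smooth and slippery; six alike, all in the cup at the start
- jar: bystander, loose, not to be disturbed: amber jar with white cap, 72 mm diameter, 110 mm high
- bottle: bystander, loose, not to be disturbed: white bottle with red cap, 60 mm diameter, 170 mm high
- spatula: bystander, loose, not to be disturbed: spatula lying between bin and scale, 250 mm long
- brush: bystander, loose, not to be disturbed: brush lying on the table, 160 mm long
- roll: bystander, loose, not to be disturbed: paper label roll lying flat, 56 mm diameter, 30 mm high
- pack: bystander, loose, not to be disturbed: clear pack of biscuits, 110 x 75 mm and about 76 mm high

How it is judged:
By the outcome, as a careful person would: the job done as asked, in the order asked, and still so for the second after the job is handed in, while the arm keeps its last pose, push and grip.
It also fails if it takes over 72 s, if anything falls off the work surface, if the arm or the gripper's body presses on something with over 40 N, if the wrist force passes 120 N, or if a joint passes its speed limit or range.

## Working session

There is one attempt and no reset: what is moved stays moved. The work goes in short steps, Python scripts to look and compute and a shell command to move; the robot and the scene stay as the last step left them, time stands still between calls to the robot, and variables do not carry over. Pictures are saved under pics/ and viewed, at most 10 in all, crops included, and the job is handed in when it is done.

```bash
ls; mkdir -p pics; cat > h.py <<'E'
import numpy as np, cv2
from workcell import monitor, optics, job_done
def ray(c,u,v):
    f=240/np.tan(np.radians(c['fovy'])/2); R=np.array(c['R']);t=np.array(c['t'])
    d=R.T@np.array([(u-c['cx'])/f,(v-c['cy'])/f,1]); return -R.T@t,d
def atz(c,u,v,z):
    o,d=ray(c,u,v); return o+d*(z-o[2])/d[2]
def proj(c,X):
    f=240/np.tan(np.radians(c['fovy'])/2); p=np.array(c['R'])@np.array(X)+np.array(c['t'])
    return np.array([f*p[0]/p[2]+c['cx'],f*p[1]/p[2]+c['cy']])
E
python3 - <<'E'
from h import *
np.set_printoptions(precision=3,suppress=True)
print(monitor.observe())
for n in ['top','scene']:
    c=optics.grab_frame(n); cv2.imwrite(f'pics/{n}0.png',c['frame'])
    print(n,c['fovy'],c['cx'],c['cy'],ray(c,c['cx'],c['cy']))
    for k in ['bin','bin_lid','lid_grip','bowl_in','cup','ball0_center','jar','bottle','spatula','brush','roll','pack']:
        for m in optics.masks_of(k,n)[:2]:
            g=m['region'];ys,xs=np.nonzero(g)
            if len(xs): print(k,round(m['p'],2),m['rect'],round(xs.mean(),1),round(ys.mean(),1),len(xs), atz(c,xs.mean(),ys.mean(),0.05))
E
```

```text
pics
{'clock': 0.0, 'qpos': array([ 1.241,  0.522, -0.036,  1.6  ,  0.021,  1.021, -0.113]), 'qd': array([ 0.001,  0.   ,  0.001,  0.   , -0.001, -0.001,  0.001]), 'joint_efforts': array([ -0.002, -92.709,   1.978, -36.993,   0.018,   0.008,   0.   ]), 'position': array([ 0.16 , -0.604,  0.191]), 'tool_rot': array([-3.14,  0.  ,  0.26]), 'force': array([ 0.596, -0.124, -0.069]), 'moment': array([-0.05 ,  0.049,  0.049]), 'finger_force': 0.0, 'grip_width': 0.08552470557322403}
top 46.0963810734289 326.7577868453339 233.86692057324603 (array([ 0.328, -0.034,  1.562]), array([ 0.162,  0.014, -0.987]))
bin 0.86 [178.9, 163.2, 98.4, 99.2] 227.4 207.5 7972 [0.648 0.261 0.05 ]
bin_lid 0.96 [178.7, 163.1, 93.7, 102.2] 225.8 205.4 7252 [0.654 0.265 0.05 ]
lid_grip 0.9 [179.1, 161.4, 95.8, 103.4] 225.7 205.5 7421 [0.654 0.265 0.05 ]
bowl_in 0.81 [381.9, 181.5, 65.5, 73.5] 415.1 219.9 4660 [ 0.616 -0.253  0.05 ]
bowl_in 0.4 [429.6, 285.3, 7.5, 11.6] 432.9 289.8 59 [ 0.427 -0.297  0.05 ]
cup 0.72 [412.4, 276.1, 31.5, 26.3] 429.8 287.9 423 [ 0.432 -0.289  0.05 ]
ball0_center 0.34 [423.4, 289.7, 7
[... 1068 characters left out ...]
[0.601 0.473 0.05 ]
cup 0.58 [211.7, 169.2, 21.7, 40.6] 223.2 188.6 825 [ 0.436 -0.283  0.05 ]
jar 0.66 [491.6, 255.6, 47.1, 50.6] 516.8 279.4 1387 [0.601 0.473 0.05 ]
bottle 0.74 [123.4, 143.8, 32.0, 50.2] 138.0 171.5 1056 [ 0.412 -0.526  0.05 ]
spatula 0.72 [304.4, 213.7, 31.5, 94.0] 321.2 275.0 1095 [0.655 0.011 0.05 ]
brush 0.66 [126.8, 209.4, 20.3, 56.2] 138.8 241.2 757 [ 0.626 -0.451  0.05 ]
roll 0.75 [329.9, 184.0, 15.1, 26.5] 335.3 197.2 380 [0.422 0.016 0.05 ]
roll 0.17 [370.3, 215.7, 118.4, 124.7] 427.9 283.5 11055 [0.642 0.264 0.05 ]
pack 0.9 [494.4, 201.4, 28.9, 47.7] 509.3 225.5 1464 [0.448 0.465 0.05 ]
pack 0.35 [372.6, 213.7, 114.9, 122.8] 427.4 283.2 11056 [0.641 0.263 0.05 ]
```

View pics/top0.png

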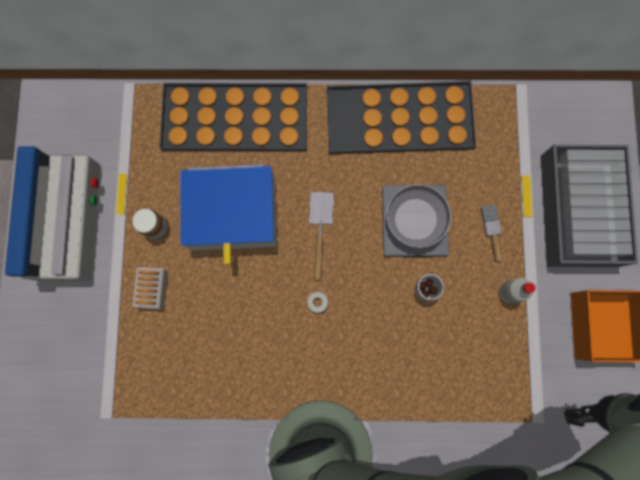

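View pics/scene0.png

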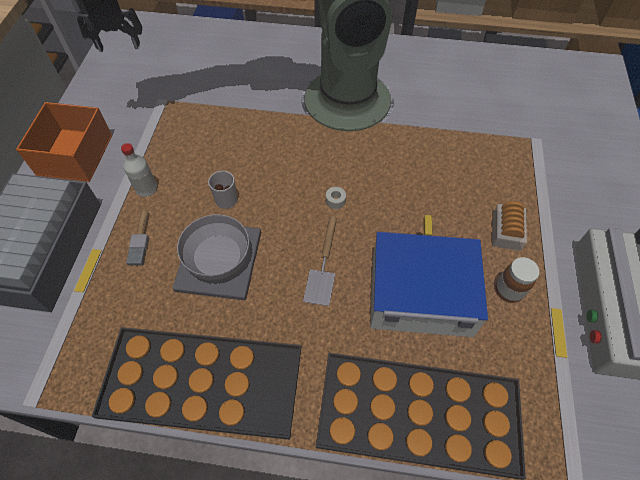

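The top view shows the bin on the left with its lid at (227,205) and the yellow tongue at (227,253). The bowl is at (416,219), the cup at (429,288) and the bottle at (518,291). The scene view agrees: cup (223,188), bowl (215,247), tongue (428,225). Next I'll fit the models to the pictures.

```bash
cat > fit.py <<'E'
from h import *
from scipy.optimize import minimize
np.set_printoptions(precision=4,suppress=True)
cs={n:optics.grab_frame(n) for n in ['top','scene']}
def circ(x,y,z,r): a=np.linspace(0,2*np.pi,40); return np.c_[x+r*np.cos(a),y+r*np.sin(a),0*a+z]
def box(x,y,yaw,a,b,z0,z1,ox=0):
    P=np.array([[ox+i*a/2,j*b/2,z] for i in(-1,1) for j in(-1,1) for z in(z0,z1)])
    c,s=np.cos(yaw),np.sin(yaw); return P@np.array([[c,s,0],[-s,c,0],[0,0,1]])+[x,y,0]
def hullmask(c,P):
    m=np.zeros((480*4,640*4),np.uint8); p=np.array([proj(c,q) for q in P])*4+1.5
    cv2.fillConvexPoly(m,cv2.convexHull(np.int32(np.round(p))),1); return cv2.resize(m.astype(np.float32),(640,480),interpolation=cv2.INTER_AREA)
def hull(m):
    p=np.argwhere(m)[:,::-1].astype(np.int32); o=np.zeros((480,640),np.uint8); cv2.fillConvexPoly(o,cv2.convexHull(p),1); return o.astype(np.float32)
def fit(model,x0,masks,step):
    def cost(x):
        return sum(np.abs(hullmask(cs[n],model(x))-m).sum()/m.sum() for n,m in masks.items())
    r=minimize(cost,x0,method='Nelder-Mead',options=dict(initial_simplex=[x0]+[np.array(x0)+s for s in np.diag(step)]))
    return r.x,r.fun
def big(b):
    n,l,s,_=cv2.connectedComponentsWithStats(b.astype(np.uint8)); return l==1+np.argmax(s[1:,4])
if __name__=='__main__':
    cupm={n:optics.masks_of('cup',n)[0]['region'] for n in cs}
    cupH={n:hull(m) for n,m in cupm.items()}
    f=lambda x:np.r_[circ(x[0],x[1],0,.03),circ(x[0],x[1],.085,.034)]
    for k in (['top'],['scene'],['top','scene']): print('cup',k,fit(f,[.43,-.287],{n:cupH[n] for n in k},[.01,.01]))
    lid={};yel={};bowl={}
    for n,c in cs.items():
        h=cv2.cvtColor(c['frame'],cv2.COLOR_BGR2HSV); H,S,V=cv2.split(h)
        b=(H>105)&(H<130)&(S>150); g=np.zeros_like(b); 
        g[150:340,170:500]=1; lid[n]=big(b&g).astype(np.float32)
        yy=(H>20)&(H<35)&(S>150)&(V>100)&g; yel[n]=big(yy)
        print(n,'lid px',lid[n].sum(),'yellow',yel[n].sum(), [a.mean() for a in np.nonzero(yel[n])[::-1]])
        c_=atz(c,*[a.mean() for a in np.nonzero(yel[n])[::-1]],.117); print(' tongue top mean',c_)
    fl=lambda x:box(*x,.204,.244,.105,.111)
    for k in (['top'],['scene'],['top','scene']):
        x,e=fit(fl,[.65,.265,0.],{n:hull(lid[n]) for n in k},[.01,.01,.1]); 
        g=x[:2]-np.array([np.cos(x[2]),np.sin(x[2])])*(.102+.035); print('lid',k,x,e,'grip',g)
    bm=hull(optics.masks_of('bowl_in','top')[0]['region'])
    fb=lambda x:np.r_[circ(x[0],x[1],.086,x[2]),circ(x[0],x[1],.03,.057)]
    print('bowl',fit(fb,[.616,-.253,.086],{'top':bm},[.01,.01,.004]))
E
python3 fit.py
```

```text
cup ['top'] (array([ 0.4352, -0.2835]), np.float64(0.12627550959587097))
cup ['scene'] (array([ 0.437, -0.284]), np.float64(0.07444852590560913))
cup ['top', 'scene'] (array([ 0.4352, -0.284 ]), np.float64(0.20801958441734314))
top lid px 6636.0 yellow 157 [np.float64(226.56687898089172), np.float64(254.18471337579618)]
 tongue top mean [0.5104 0.2453 0.117 ]
scene lid px 8435.0 yellow 136 [np.float64(427.94117647058823), np.float64(224.77205882352942)]
 tongue top mean [0.5208 0.2484 0.117 ]
lid ['top'] [0.6419 0.2515 0.0431] 0.041602253913879395 grip [0.5051 0.2456]
lid ['scene'] [0.6468 0.2552 0.0534] 0.01612604223191738 grip [0.51   0.2479]
lid ['top', 'scene'] [0.6447 0.2546 0.0532] 0.07975803315639496 grip [0.5079 0.2473]
bowl (array([ 0.6093, -0.2479,  0.1006]), np.float64(0.1513422131538391))
```

```bash
cat > log.py <<'E'
import json;from workcell import monitor
s=monitor.observe();open('log.jsonl','a').write(json.dumps([list(map(float,s[k])) for k in('qpos','position','tool_rot')])+'\n')
E
python3 log.py
python3 -m handwheel '[{"dx":0,"dz":-4},{"dz":-5},{"dz":-5},{"dz":-5,"wx":0.15},{"wx":0.15},{"wx":0.15},{"wx":0.15},{"wx":0.15}]'; python3 log.py; cat log.jsonl
```

```text
[[1.240826528256826, 0.5213780014559412, -0.036314193617890574, 1.5995127405938032, 0.021241107589917603, 1.0211020545354796, -0.1128192747803806], [0.1605044486240272, -0.6040252785421047, 0.19179977920516128], [-3.14158066646168, 2.8731005502491413e-05, 0.25974161804919316]]
[[1.240826528256826, 0.5213780014559412, -0.036314193617890574, 1.5995127405938032, 0.021241107589917603, 1.0211020545354796, -0.1128192747803806], [0.1605044486240272, -0.6040252785421047, 0.19179977920516128], [-3.14158066646168, 2.8731005502491413e-05, 0.25974161804919316]]schema error: expected keys dx, dy, dz, wx, wy, wz, claw
```

```bash

python3 -m handwheel '[{"dx":0,"dy":0,"dz":-4,"wx":0,"wy":0,"wz":0,"claw":100},{"dx":0,"dy":0,"dz":-5,"wx":0,"wy":0,"wz":0,"claw":100},{"dx":0,"dy":0,"dz":-5,"wx":0,"wy":0,"wz":0,"claw":100},{"dx":5,"dy":-5,"dz":-5,"wx":0.15,"wy":0,"wz":0,"claw":100},{"dx":5,"dy":-5,"dz":0,"wx":0.15,"wy":0,"wz":0,"claw":100},{"dx":4,"dy":-5,"dz":0,"wx":0,"wy":0.15,"wz":0,"claw":100},{"dx":4,"dy":-5,"dz":0,"wx":0,"wy":0.15,"wz":0.1,"claw":100},{"dx":0,"dy":-5,"dz":0,"wx":0,"wy":0,"wz":0.1,"claw":100}]'; python3 log.py; tail -1 log.jsonl
python3 - <<'E'
from h import *
c=optics.grab_frame('top')
im=c['frame'].copy()
g=cv2.cvtColor(im,cv2.COLOR_BGR2GRAY)[170:270,365:465]
print(cv2.HoughCircles(cv2.resize(g,None,fx=4,fy=4,interpolation=cv2.INTER_CUBIC),cv2.HOUGH_GRADIENT,1.5,40,param1=80,param2=30,minRadius=80,maxRadius=160))
for r,z,xy in [(.086,.086,(.613,-.252)),(.055,.03,(.613,-.252)),(.034,.085,(.4355,-.284)),(.03,0,(.4355,-.284))]:
    a=np.linspace(0,6.283,60); p=np.array([proj(c,[xy[0]+r*np.cos(t),xy[1]+r*np.sin(t),z]) for t in a])
    im=im if r!=.086 else cv2.resize(im[170:320,360:460],None,fx=5,fy=5,interpolation=cv2.INTER_CUBIC)
    cv2.polylines(im,[np.int32((p-[360,170])*5+2)],True,(0,255,0),1)
cv2.imwrite('pics/ov1.png',im)
E
```

```text
clock: 2.55
position: [0.2615, -0.3496, 0.425]
tool_rot: [-2.785, -0.222, -0.032]
force: [0.5, -0.9, 1.0]
grip_width: 0.0855
finger_force: 0.0
[[1.1612416340842662, 0.17785865445852148, -0.0864369328663501, 1.5852299642012273, -0.3467766826406694, 1.5899168642712669, -0.45771925922130613], [0.26151356446284085, -0.34962262885580353, 0.42502352789271985], [-2.785200698284112, -0.22207273841404684, -0.032009558949716466]]
None
```

```bash
python3 -c "
import cv2;i=cv2.imread('pics/ov1.png');cv2.imwrite('pics/ov1b.png',cv2.resize(i,(400,600),interpolation=cv2.INTER_AREA))"
```

```text
(no output)
```

View pics/ov1b.png

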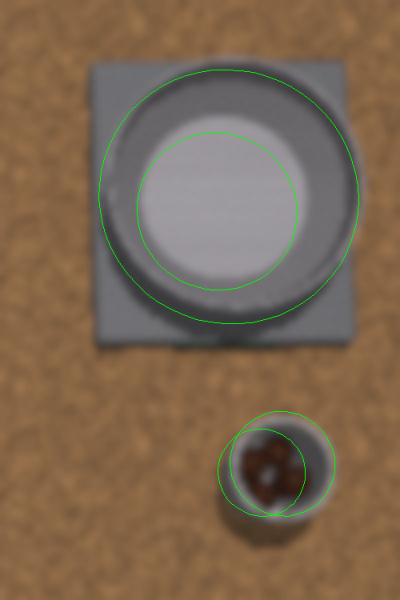

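```bash

python3 -m handwheel '[{"dx":3,"dy":0,"dz":0,"wx":0.15,"wy":0,"wz":0,"claw":100},{"dx":3,"dy":0,"dz":0,"wx":0.15,"wy":0,"wz":0,"claw":100},{"dx":3,"dy":0,"dz":0,"wx":0.15,"wy":0,"wz":0.15,"claw":100},{"dx":3,"dy":0,"dz":0,"wx":0.15,"wy":0,"wz":0.15,"claw":100}]'; python3 log.py; tail -1 log.jsonl
python3 -m handwheel '[{"dx":0,"dy":-3,"dz":0,"wx":0,"wy":0.15,"wz":0,"claw":100},{"dx":0,"dy":-3,"dz":0,"wx":0,"wy":0.15,"wz":0,"claw":100},{"dx":0,"dy":-3,"dz":-3,"wx":0,"wy":0.15,"wz":0.15,"claw":100},{"dx":0,"dy":0,"dz":-3,"wx":0,"wy":0.15,"wz":0.15,"claw":100}]'; python3 log.py; tail -1 log.jsonl
```

```text
clock: 3.1
position: [0.3673, -0.3547, 0.4383]
tool_rot: [-2.269, -0.072, -0.166]
force: [1.1, -0.4, -2.2]
grip_width: 0.0858
finger_force: 0.0
[[1.2153663713360618, 0.5842775153265377, -0.3180717577326738, 1.2084204537083227, -0.5109508751249703, 1.9311030941968665, -0.8517284204645621], [0.36729206798090686, -0.3547275332587224, 0.4383363428705056], [-2.2685801448182508, -0.0724004361487729, -0.16608571105496117]]
clock: 3.6
position: [0.3385, -0.3338, 0.5455]
tool_rot: [-2.141, -0.203, -0.785]
force: [0.3, -1.6, -0.0]
grip_width: 0.0855
finger_force: 0.0
[[1.4799513261711756, 0.23658009830753574, -0.2438439271968142, 1.5646466832922399, -0.894186679640046, 1.7116288918641493, -0.9714878140525561], [0.33845797128939303, -0.33375816304379935, 0.5454549522146976], [-2.141054581190322, -0.20294316643558075, -0.784901730914007]]
```

```bash
cat > kin.py <<'E'
import numpy as np, json, itertools
from scipy.optimize import least_squares
from scipy.spatial.transform import Rotation as Ro
def fk(q,p,s):
    q=np.asarray(q); R=Ro.identity(); x=np.zeros(3)
    ax='zyzyzyz'; d={0:(0,0,p[0]),1:(p[7],0,0),2:(p[4],0,p[1]),3:(p[5],0,0),4:(0,0,p[2]),5:(p[8],0,0),6:(0,0,p[3])}
    for i in range(7):
        off=p[6] if i==6 else (p[9] if i==0 else 0)
        R=R*Ro.from_euler(ax[i],s[i]*q[i]+off); x=x+R.apply(d[i])
    return x,R
def res(p,s,L):
    o=[]
    for q,x,r in L:
        a,R=fk(q,p,s); o+=list(a-x)+list((R.inv()*Ro.from_euler('xyz',r)).as_rotvec()*.3)
    return o+list(1e-3*np.array(p[[4,5,7,8]]))
if __name__=='__main__':
    L=[json.loads(l) for l in open('log.jsonl')][1:]
    best=[]
    for s1,s3,s5,s7 in itertools.product([1,-1],repeat=4):
        s=[s1,1,s3,1,s5,1,s7]
        for o in (0,np.pi):
          for b in (0,np.pi):
            r=least_squares(res,[.35,.4,.4,.3,0,0,o,0,0,b],args=(s,L)); best.append((r.cost,s,r.x.tolist()))
    best.sort(key=lambda b:b[0])
    for b in best[:4]: print(b[0],b[1],np.round(b[2],4))
    json.dump(best[0],open('kin.json','w'))
E
python3 kin.py
```

```text
0.0007297209328660255 [-1, 1, -1, 1, -1, 1, -1] [ 0.2627  0.5194  0.3878  0.3506 -0.0291 -0.0491  1.5161  0.0428  0.0049
 -0.0709]
0.0007297209328674047 [-1, 1, -1, 1, -1, 1, -1] [ 0.2627  0.5194  0.3878  0.3506 -0.0291 -0.0491  1.5161  0.0428  0.0049
 -0.0709]
0.021488023565152534 [-1, 1, 1, 1, -1, 1, -1] [ 0.1611  0.3984  0.4307  0.3802 -0.349  -0.2962  1.3275  0.2663  0.0278
  0.0387]
0.02148802356859809 [-1, 1, 1, 1, -1, 1, -1] [ 0.1611  0.3984  0.4307  0.3802 -0.349  -0.2962  1.3275  0.2663  0.0278
  0.0387]
```

```bash
rm log.jsonl; python3 log.py
S='{"dx":0,"dy":0,"dz":0,"wx":0,"wy":0,"wz":0,"claw":100}'
python3 -m handwheel '[{"dx":0,"dy":0,"dz":0,"wx":0,"wy":0,"wz":0,"claw":100},{"dx":0,"dy":0,"dz":0,"wx":0,"wy":0,"wz":0,"claw":100}]' >/dev/null; python3 log.py
python3 -m handwheel '[{"dx":0,"dy":0,"dz":0,"wx":-0.18,"wy":0,"wz":0,"claw":100},{"dx":0,"dy":0,"dz":0,"wx":-0.18,"wy":0,"wz":0,"claw":100},{"dx":0,"dy":0,"dz":0,"wx":-0.18,"wy":0,"wz":0,"claw":100},{"dx":0,"dy":0,"dz":0,"wx":-0.18,"wy":0,"wz":0,"claw":100},{"dx":0,"dy":0,"dz":0,"wx":-0.18,"wy":0,"wz":0.1,"claw":100},{"dx":0,"dy":0,"dz":0,"wx":0,"wy":0,"wz":0,"claw":100},{"dx":0,"dy":0,"dz":0,"wx":0,"wy":0,"wz":0,"claw":100}]'; python3 log.py
python3 -m handwheel '[{"dx":0,"dy":0,"dz":0,"wx":-0.18,"wy":0,"wz":0,"claw":100},{"dx":0,"dy":0,"dz":0,"wx":-0.18,"wy":0,"wz":0,"claw":100},{"dx":0,"dy":0,"dz":0,"wx":-0.18,"wy":0,"wz":0,"claw":100},{"dx":0,"dy":0,"dz":0,"wx":-0.18,"wy":0,"wz":0,"claw":100},{"dx":0,"dy":0,"dz":0,"wx":-0.18,"wy":0,"wz":0,"claw":100},{"dx":0,"dy":0,"dz":0,"wx":0,"wy":0,"wz":0,"claw":100},{"dx":0,"dy":0,"dz":0,"wx":0,"wy":0,"wz":0,"claw":100}]'; python3 log.py; cat log.jsonl
sed -i 's/\[1:\]$//' kin.py; python3 kin.py
```

```text
clock: 4.72
position: [0.3393, -0.3337, 0.5428]
tool_rot: [-3.007, -0.182, -0.867]
force: [-0.6, -1.3, -0.8]
grip_width: 0.0854
finger_force: 0.0
clock: 5.6
position: [0.3376, -0.3358, 0.5413]
tool_rot: [2.465, -0.177, -0.873]
force: [-0.0, -0.0, 1.1]
grip_width: 0.0857
finger_force: 0.0
[[1.4799513261711756, 0.23658009830753574, -0.2438439271968142, 1.5646466832922399, -0.894186679640046, 1.7116288918641493, -0.9714878140525561], [0.33845797128939303, -0.33375816304379935, 0.5454549522146976], [-2.141054581190322, -0.20294316643558075, -0.784901730914007]]
[[1.4775269472525938, 0.2413155553628269, -0.24567182624687386, 1.5634584859555751, -0.8906205414098246, 1.7122049702289208, -0.9677688523701197], [0.3390749596049054, -0.3335645209249133, 0.5432769677490052], [-2.141517588775246, -0.20202779256100523, -0.7774563482448351]]
[[1.1545663042729681, -0.009508987767758126, -0.40688955482893674, 1.4586093003763898, -0.11645882954309947, 1.496049237827308, -1.6809393955822578], [0.33930015323838675, -0.3337268580215769, 0.5427984754208595], [-3.0067239219102824, -0.18150130873583525, -0.8670545259902809]]
[[0.6254805518432731, 0.18412916338151622, -0.5394029695368677, 1.4465663495418293, 0.7006170191716693, 1.894112300501815, -2.3239016600694122], [0.33759457672989823, -0.3357588985844581, 0.5413272124294954], [2.4654364811450202, -0.1765235111306156, -0.8728081856077476]]
1.2357930130408577e-05 [-1, 1, -1, 1, -1, 1, -1] [ 0.3304  0.5798  0.3834  0.342  -0.0905  0.0775  1.5697  0.1453  0.0205
 -0.0016]
1.2357930130417381e-05 [-1, 1, -1, 1, -1, 1, -1] [ 0.3304  0.5798  0.3834  0.342  -0.0905  0.0775  1.5697  0.1453  0.0205
 -0.0016]
1.2357930130446944e-05 [-1, 1, -1, 1, -1, 1, -1] [ 0.3304  0.5798  0.3834  0.342  -0.0905  0.0775  1.5697  0.1453  0.0205
 -0.0016]
1.2357930130954564e-05 [-1, 1, -1, 1, -1, 1, -1] [ 0.3304  0.5798  0.3834  0.342  -0.0905  0.0775  1.5697  0.1453  0.0205
  6.2816]
```

```bash
cat >> log.jsonl <<'E'
[[1.240826528256826, 0.5213780014559412, -0.036314193617890574, 1.5995127405938032, 0.021241107589917603, 1.0211020545354796, -0.1128192747803806], [0.1605044486240272, -0.6040252785421047, 0.19179977920516128], [-3.14158066646168, 2.8731005502491413e-05, 0.25974161804919316]]
E
python3 kin.py | head -1
cat > ik.py <<'E'
from kin import *
_,S,P=json.load(open('kin.json')); P=np.array(P)
lo=np.array([-2.91,-.3,-1.5,.17,-1.26,.16,-2.52])+.03; hi=np.array([2.91,2.13,1.42,2.43,4.41,1.93,2.52])-.03
def ik(x,R,q0,w=1e-3):
    def f(q):
        a,A=fk(q,P,S); return np.r_[(a-x)*5,(A.inv()*R).as_rotvec(),w*(q-q0)]
    r=least_squares(f,np.clip(q0,lo,hi),bounds=(lo-.001,hi+.001)); e=f(r.x)
    return r.x,np.linalg.norm(e[:3])/5,np.linalg.norm(e[3:6])
def pose(head,al,flip=1,roll=0):
    """tool z: heading head, al below horizontal; tool x up (flip=1) or down (-1) in vertical plane; roll about z"""
    z=np.array([np.cos(head)*np.cos(al),np.sin(head)*np.cos(al),-np.sin(al)])
    u=np.array([0,0,1])-z*z[2]*-1*-1; u/=np.linalg.norm(u); x=flip*u
    return Ro.from_matrix(np.c_[x,np.cross(z,x),z])*Ro.from_euler('z',roll)
E
python3 - <<'E'
from ik import *
np.set_printoptions(precision=2,suppress=True)
seeds=[[.6,.2,-.5,1.45,.7,1.9,-2.3],[.3,.5,0,1.8,1.5,1.5,0],[.1,.5,.5,1.8,1.5,1.5,0],[.6,.5,-.5,2,2.5,1.2,0]]
cup=np.array([.434,-.285,.052]); over=np.array([.617,-.254,.18])
for hd in (-90,-70,-50,-30):
  for al in (10,20,30):
    for fl in (1,-1):
      R=pose(np.radians(hd),np.radians(al),fl); z=R.as_matrix()[:,2]
      best=min((ik(cup+.019*z,R,np.array(s)) for s in seeds),key=lambda r:r[1]+r[2])
      if best[1]+best[2]<.01:
        o=[]
        for ro in (130,-130):
          q,e1,e2=ik(over+.019*z,R*Ro.from_euler('z',np.radians(ro)),best[0]); o.append((ro,'%.3f'%(e1+e2),q))
        print(hd,al,fl,best[0],*o)
E
```

```text
0.0005243293630234271 [-1, 1, -1, 1, -1, 1, -1] [ 0.2098  0.9679  0.4498  0.357  -0.1268  0.3428  1.5264  0.0709  0.016
-90 10 1 [-0.17  1.57 -0.12  2.19  1.52  1.46  0.89] (130, '0.000', array([-0.2 ,  1.02,  0.03,  1.77,  1.38,  1.42, -0.39])) (-130, '0.455', array([0.03, 1.39, 1.39, 2.4 , 3.22, 1.28, 2.38]))
-90 10 -1 [-0.12  1.59 -0.63  2.19  1.25  1.9  -2.33] (130, '0.000', array([-0.61,  1.31,  1.36,  1.71,  0.32,  0.47, -2.49])) (-130, '0.000', array([ 0.01,  1.07, -0.53,  1.77,  1.48,  1.9 ,  0.95]))
-90 20 1 [-0.14  1.49 -0.16  2.23  1.6   1.36  0.92] (130, '0.000', array([-0.16,  0.93, -0.01,  1.76,  1.32,  1.32, -0.28])) (-130, '0.463', array([0.05, 1.3 , 1.39, 2.4 , 3.4 , 1.27, 2.34]))
-90 20 -1 [-0.12  1.5  -0.82  2.24  1.2   1.89 -2.32] (130, '0.000', array([-0.57,  1.14,  1.21,  1.71,  0.39,  0.5 , -2.49])) (-130, '0.000', array([ 0.1 ,  1.01, -0.73,  1.75,  1.45,  1.9 ,  1.02]))
-90 30 1 [-0.09  1.39 -0.21  2.25  1.67  1.26  1.  ] (130, '0.000', array([-0.1 ,  0.84, -0.06,  1.75,  1.24,  1.21, -0.15])) (-130, '0.481', array([0.09, 1.22, 1.39, 2.4 , 3.59, 1.26, 2.3 ]))
-90 30 -1 [-0.08  1.39 -0.92  2.25  1.23  1.81 -2.22] (130, '0.000', array([-0.5 ,  0.98,  1.02,  1.71,  0.45,  0.55, -2.49])) (-130, '0.000', array([ 0.21,  0.97, -0.93,  1.73,  1.42,  1.9 ,  1.1 ]))
```

```bash
cat > kin.py <<'E'
import numpy as np, json, itertools
from scipy.optimize import least_squares
from scipy.spatial.transform import Rotation as Ro
ax='zyzyzyz'
def fk(q,p,s):
    R=Ro.identity(); x=np.zeros(3); p=np.asarray(p)
    for i in range(7):
        R=R*Ro.from_euler(ax[i],s[i]*q[i]+p[21+i]); x=x+R.apply(p[3*i:3*i+3])
    return x,R
p0=np.zeros(28); p0[[2,8,14,20]]=[.35,.45,.4,.33]; p0[27]=np.pi/2
W=np.full(28,.02); W[[2,8,14,20]]=1e-4; W[21:]=.01
def res(p,s,L):
    o=[]
    for q,x,r in L:
        a,R=fk(q,p,s); o+=list(a-x)+list((R.inv()*Ro.from_euler('xyz',r)).as_rotvec()*.3)
    return np.r_[o,W*(p-p0)]
if __name__=='__main__':
    L=[json.loads(l) for l in open('log.jsonl')]
    s=[-1,1,-1,1,-1,1,-1]
    r=least_squares(res,p0,args=(s,L)); np.set_printoptions(precision=4,suppress=True)
    print(r.cost,r.x[:21].reshape(7,3),r.x[21:]); print(r.fun[:-28].reshape(-1,6))
    json.dump([r.cost,s,r.x.tolist()],open('kin.json','w'))
E
python3 kin.py
```

```text
1.679940559213702e-07 [[ 0.001  -0.0134  0.3227]
 [ 0.006  -0.0134  0.    ]
 [-0.0001 -0.0148  0.5274]
 [-0.     -0.0148  0.    ]
 [ 0.0006 -0.001   0.417 ]
 [-0.0001 -0.001   0.    ]
 [-0.0008 -0.0015  0.3663]] [-0.0002  0.0002  0.0001 -0.0002 -0.0001 -0.      1.5708]
[[ 0. -0. -0.  0. -0. -0.]
 [-0.  0. -0.  0. -0. -0.]
 [ 0.  0. -0.  0. -0. -0.]
 [-0. -0.  0. -0.  0. -0.]
 [ 0. -0.  0. -0.  0.  0.]]
```

```bash
cat > plan1.py <<'E'
from ik import *
np.set_printoptions(precision=2,suppress=True)
seeds=[[.6,.2,-.5,1.45,.7,1.9,-2.3],[.3,.5,0,1.8,1.5,1.5,0],[.1,.5,.5,1.8,1.5,1.5,0],[.6,.5,-.5,2,2.5,1.2,0]]
cup=np.array([.434,-.285,.055]); over=np.array([.617,-.254,.18])
for hd in (-110,-90,-70,-50,-30):
  for al in (10,20,30):
    for fl in (1,-1):
      R=pose(np.radians(hd),np.radians(al),fl); z=R.as_matrix()[:,2]
      best=min((ik(cup+.019*z,R,np.array(s)) for s in seeds),key=lambda r:r[1]+r[2])
      if best[1]+best[2]<.01:
        o=[]
        for ro in (130,-130):
          q,e1,e2=ik(over+.019*z,R*Ro.from_euler('z',np.radians(ro)),best[0]); 
          if e1+e2<.01: o.append((ro,q))
        print(hd,al,fl,best[0],*o)
E
python3 plan1.py
```

```text
-110 10 1 [ 0.08  1.18 -0.34  1.82  1.19  1.75  1.6 ] (130, array([-0.13,  1.09, -0.07,  1.37,  1.09,  1.79, -0.13]))
-110 10 -1 [ 0.17  1.21 -0.47  1.81  1.25  1.86 -1.57] (130, array([-0.72,  1.56,  1.3 ,  1.41, -0.03,  1.21, -2.49])) (-130, array([-0.03,  1.1 , -0.26,  1.36,  1.2 ,  1.9 ,  1.23]))
-110 20 1 [ 0.14  1.07 -0.39  1.89  1.19  1.62  1.64] (130, array([-0.09,  1.  , -0.11,  1.4 ,  1.03,  1.68, -0.09]))
-110 20 -1 [ 0.24  1.12 -0.53  1.87  1.25  1.74 -1.53] (130, array([-0.69,  1.4 ,  1.21,  1.44, -0.02,  1.16, -2.49])) (-130, array([ 0.12,  1.04, -0.49,  1.39,  1.24,  1.9 ,  1.22]))
-110 30 1 [ 0.22  0.97 -0.44  1.94  1.19  1.48  1.69] (130, array([-0.03,  0.91, -0.15,  1.43,  0.97,  1.58, -0.05]))
-110 30 -1 [ 0.32  1.02 -0.6   1.92  1.25  1.61 -1.47] (130, array([-0.65,  1.23,  1.1 ,  1.48,  0.01,  1.12, -2.49])) (-130, array([ 0.27,  1.01, -0.72,  1.41,  1.28,  1.9 ,  1.23]))
-90 10 1 [-0.07  1.16 -0.24  2.11  1.41  1.59  1.42] (130, array([-0.14,  0.98, -0.15,  1.72,  1.35,  1.62, -0.28]))
-90 10 -1 [ 0.11  1.2  -0.45  2.09  1.48  1.8  -1.71] (130, array([-0.9 ,  1.
[... 596 characters left out ...]
  1.13,  1.08,  1.78,  0.2 ,  0.67, -2.49])) (-130, array([ 0.27,  0.88, -0.68,  1.72,  1.41,  1.66,  1.25]))
-70 10 1 [-0.2   1.23 -0.1   2.37  1.71  1.54  1.12] (130, array([-0.04,  0.91, -0.28,  2.03,  1.71,  1.58, -0.45]))
-70 10 -1 [ 0.07  1.26 -0.39  2.35  1.76  1.86 -1.91] (-130, array([-0.07,  0.9 , -0.24,  2.04,  1.7 ,  1.55,  0.94]))
-70 20 1 [ 0.32  1.19 -0.66  2.4   1.85  1.9   1.44] (130, array([ 0.45,  1.02, -0.97,  2.  ,  1.88,  1.9 , -0.17]))
-70 20 -1 [ 0.32  1.19 -0.66  2.4   1.85  1.9  -1.7 ] (-130, array([ 0.19,  0.84, -0.56,  2.03,  1.72,  1.57,  1.1 ]))
-70 30 -1 [ 0.58  1.17 -0.94  2.4   1.9   1.9  -1.44] (-130, array([ 0.45,  0.86, -0.89,  1.99,  1.72,  1.61,  1.29]))
```

```bash
cat > go.py <<'E'
import sys; from ik import *
from workcell import monitor
np.set_printoptions(precision=3,suppress=True)
def plan(x,R):
    s=monitor.observe(); A=Ro.from_euler('xyz',s['tool_rot']); rv=(A.inv()*R).as_rotvec(); t=R.inv().apply(np.array(x)-s['position'])*100
    n=int(np.ceil(np.linalg.norm(rv)/.18)); print('turn',rv,'rows',n,rv/max(n,1),'| then shift cm',t, np.linalg.norm(t)/6,'q',s['qpos'],'F',s['force'],s['finger_force'],s['grip_width'])
E
python3 - <<'E'
from go import *
R=pose(-np.pi/2,np.radians(20),-1); print(R.as_matrix())
plan([.434,-.165,.11],R)
E
```

```text
[[-0.     1.     0.   ]
 [ 0.342  0.    -0.94 ]
 [-0.94  -0.    -0.342]]
turn [-0.899  0.158 -2.126] rows 13 [-0.069  0.012 -0.164] | then shift cm [46.372  9.641 -1.294] 7.896830785966256 q [ 0.625  0.184 -0.539  1.447  0.701  1.894 -2.324] F [-0.038 -0.031  1.106] 0.0 0.0856704957125598
```

```bash

python3 -m handwheel '[{"dx":0,"dy":0,"dz":0,"wx":-0.07,"wy":0.012,"wz":-0.164,"claw":100},{"dx":0,"dy":0,"dz":0,"wx":-0.07,"wy":0.012,"wz":-0.164,"claw":100},{"dx":0,"dy":0,"dz":0,"wx":-0.07,"wy":0.012,"wz":-0.164,"claw":100},{"dx":0,"dy":0,"dz":0,"wx":-0.07,"wy":0.012,"wz":-0.164,"claw":100},{"dx":0,"dy":0,"dz":0,"wx":-0.07,"wy":0.012,"wz":-0.164,"claw":100},{"dx":0,"dy":0,"dz":0,"wx":-0.07,"wy":0.012,"wz":-0.164,"claw":100},{"dx":0,"dy":0,"dz":0,"wx":-0.07,"wy":0.012,"wz":-0.164,"claw":100}]' >/dev/null
python3 -m handwheel '[{"dx":0,"dy":0,"dz":0,"wx":-0.07,"wy":0.012,"wz":-0.164,"claw":100},{"dx":0,"dy":0,"dz":0,"wx":-0.07,"wy":0.012,"wz":-0.164,"claw":100},{"dx":0,"dy":0,"dz":0,"wx":-0.07,"wy":0.012,"wz":-0.164,"claw":100},{"dx":0,"dy":0,"dz":0,"wx":-0.07,"wy":0.012,"wz":-0.164,"claw":100},{"dx":0,"dy":0,"dz":0,"wx":-0.07,"wy":0.012,"wz":-0.164,"claw":100},{"dx":0,"dy":0,"dz":0,"wx":-0.07,"wy":0.012,"wz":-0.164,"claw":100},{"dx":0,"dy":0,"dz":0,"wx":0,"wy":0,"wz":0,"claw":100}]'
python3 - <<'E'
from go import *
plan([.434,-.165,.11],pose(-np.pi/2,np.radians(20),-1))
E
```

```text
clock: 7.35
position: [0.3357, -0.3363, 0.5427]
tool_rot: [-3.126, 1.23, 1.59]
force: [0.0, 0.0, -0.3]
grip_width: 0.0854
finger_force: 0.0
turn [0.002 0.008 0.006] rows 1 [0.002 0.008 0.006] | then shift cm [46.515  9.833 -1.298] 7.926794124237834 q [ 0.32  -0.077 -0.483  2.094  1.164  1.544 -0.468] F [ 0.037  0.018 -0.296] 0.0 0.08537752907380543
```

```bash

python3 -m handwheel '[{"dx":3,"dy":3.3,"dz":0,"wx":0,"wy":0.008,"wz":0.006,"claw":100},{"dx":5,"dy":3.3,"dz":0,"wx":0,"wy":0,"wz":0,"claw":100},{"dx":5,"dy":3.2,"dz":0,"wx":0,"wy":0,"wz":0,"claw":100},{"dx":5,"dy":0,"dz":0,"wx":0,"wy":0,"wz":0,"claw":100},{"dx":5,"dy":0,"dz":0,"wx":0,"wy":0,"wz":0,"claw":100},{"dx":5,"dy":0,"dz":-1.3,"wx":0,"wy":0,"wz":0,"claw":100},{"dx":5,"dy":0,"dz":0,"wx":0,"wy":0,"wz":0,"claw":100},{"dx":5,"dy":0,"dz":0,"wx":0,"wy":0,"wz":0,"claw":100}]' >/dev/null
python3 -m handwheel '[{"dx":5,"dy":0,"dz":0,"wx":0,"wy":0,"wz":0,"claw":100},{"dx":3.5,"dy":0,"dz":0,"wx":0,"wy":0,"wz":0,"claw":100},{"dx":0,"dy":0,"dz":0,"wx":0,"wy":0,"wz":0,"claw":100},{"dx":0,"dy":0,"dz":0,"wx":0,"wy":0,"wz":0,"claw":100}]'
python3 - <<'E'
from go import *
from h import *
plan([.434,-.3066,.0521],pose(-np.pi/2,np.radians(20),-1))
c=optics.grab_frame('wrist'); cv2.imwrite('pics/w1.png',c['frame'])
print([(m['p'],m['rect']) for m in optics.masks_of('cup','wrist')], c['fovy'])
for p in ([.434,-.285,.085],[.434,-.285,0]): print(proj(c,p))
E
```

```text
clock: 8.85
position: [0.4336, -0.1644, 0.1094]
tool_rot: [-3.14, 1.222, 1.576]
force: [0.1, -0.4, 0.5]
grip_width: 0.0853
finger_force: 0.0
turn [0.003 0.    0.002] rows 1 [0.003 0.    0.002] | then shift cm [ 0.52   0.036 15.32 ] 2.55473531034089 q [-0.105  0.953 -0.545  2.103  1.171  1.685 -1.603] F [ 0.107 -0.418  0.486] 0.0 0.08530255240993652
[(0.75, [282.6, 143.1, 74.0, 103.9]), (0.72, [295.2, 248.2, 40.8, 53.9])] 70.90609710729592
[318.067 241.412]
[318.077 152.76 ]
```

View pics/w1.png

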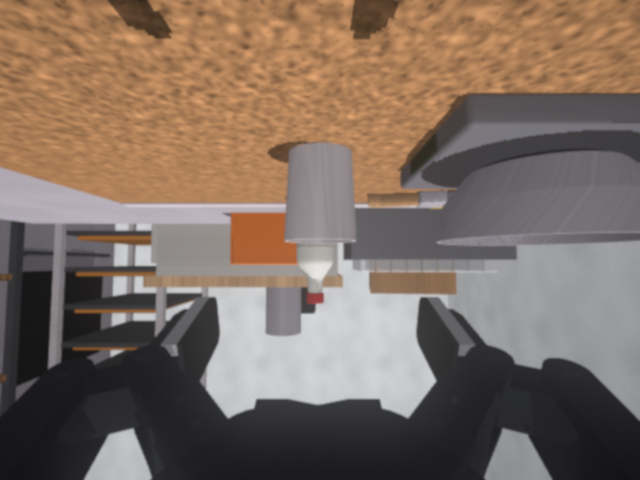

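The wrist view, which is upside down, shows the cup at (320,195) between the fingers. That is within 2 px of my projected axis at 318. The camera hangs below the gripper here, so I'll check its clearance to the table.

```bash
python3 - <<'E'
from go import *
from h import *
c=optics.grab_frame('wrist'); C=ray(c,0,0)[0]; s=monitor.observe(); R=Ro.from_euler('xyz',s['tool_rot']); print(C,R.inv().apply(C-s['position']))
rng=[ik([.434,-.3066,.0521],pose(-np.pi/2,np.radians(20),1),s['qpos']+np.array([0,0,0,0,0,0,3.1]))]
print(rng)
E
```

```text
[0.433 0.032 0.104] [ 0.072 -0.    -0.182]
[(array([ 0.1  ,  1.048, -0.4  ,  2.162,  1.47 ,  1.561,  1.503]), np.float64(4.8030677244541245e-08), np.float64(3.3848664857120347e-07))]
```

```bash

python3 -m handwheel '[{"dx":0.5,"dy":0,"dz":2,"wx":0.003,"wy":0,"wz":0.002,"claw":100},{"dx":0,"dy":0,"dz":3,"wx":0,"wy":0,"wz":0,"claw":100},{"dx":0,"dy":0,"dz":3,"wx":0,"wy":0,"wz":0,"claw":100},{"dx":0,"dy":0,"dz":3,"wx":0,"wy":0,"wz":0,"claw":100},{"dx":0,"dy":0,"dz":2.3,"wx":0,"wy":0,"wz":0,"claw":100},{"dx":0,"dy":0,"dz":1,"wx":0,"wy":0,"wz":0,"claw":100},{"dx":0,"dy":0,"dz":1,"wx":0,"wy":0,"wz":0,"claw":100},{"dx":0,"dy":0,"dz":0,"wx":0,"wy":0,"wz":0,"claw":100}]'
python3 -m handwheel '[{"dx":0,"dy":0,"dz":0,"wx":0,"wy":0,"wz":0,"claw":0},{"dx":0,"dy":0,"dz":0,"wx":0,"wy":0,"wz":0,"claw":0},{"dx":0,"dy":0,"dz":0,"wx":0,"wy":0,"wz":0,"claw":0},{"dx":0,"dy":0,"dz":0,"wx":0,"wy":0,"wz":0,"claw":0},{"dx":0,"dy":0,"dz":0,"wx":0,"wy":0,"wz":0,"claw":0}]' 30
python3 - <<'E'
from go import *
from h import *
plan([.434,-.3066,.0521],pose(-np.pi/2,np.radians(20),-1))
E
```

```text
clock: 10.0
position: [0.4339, -0.3059, 0.0514]
tool_rot: [-3.137, 1.222, 1.577]
force: [-0.2, 0.0, -0.4]
grip_width: 0.0855
finger_force: 0.0
clock: 10.62
position: [0.4342, -0.3055, 0.0517]
tool_rot: [-3.138, 1.222, 1.577]
force: [0.6, 3.9, 6.6]
grip_width: 0.0461
finger_force: 25.7
turn [0.003 0.    0.002] rows 1 [0.003 0.    0.002] | then shift cm [-0.077 -0.024  0.086] 0.019623530509909674 q [ 0.092  1.045 -0.395  2.155  1.466  1.557 -1.629] F [0.606 3.866 6.587] 25.728796951007098 0.0461368650888048
```

```bash
python3 - <<'E'
from go import *
from h import *
c=optics.grab_frame('wrist'); t=optics.grab_frame('top')
a=np.hstack([cv2.resize(c['frame'],(400,300)),cv2.resize(t['frame'][235:325,370:490],(400,300))]); cv2.imwrite('pics/g1.png',a)
for p in ([.434,-.285,.085],[.434,-.285,0]): print(proj(c,p)*.625, (proj(t,p)-[370,235])*3.333)
E
```

```text
[198.752 210.937] [202.059 170.296]
[198.83  108.843] [184.723 177.567]
```

View pics/g1.png

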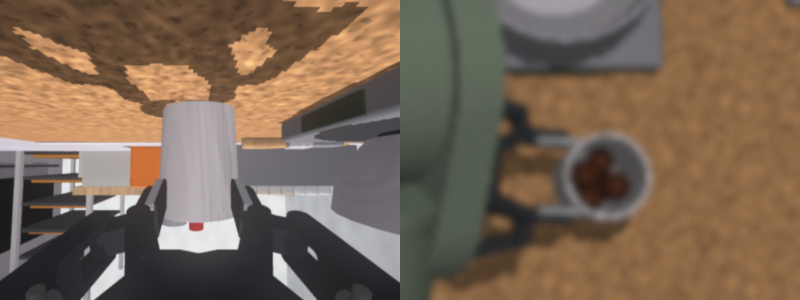

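```bash

python3 -m handwheel '[{"dx":0,"dy":0,"dz":0,"wx":0,"wy":0,"wz":0,"claw":100},{"dx":0,"dy":0,"dz":0,"wx":0,"wy":0,"wz":0,"claw":100},{"dx":0,"dy":0,"dz":0,"wx":0,"wy":0,"wz":0,"claw":100},{"dx":0,"dy":0,"dz":0,"wx":0,"wy":0,"wz":0,"claw":100}]'
python3 - <<'E'
from go import *
from h import *
c=optics.grab_frame('wrist'); t=optics.grab_frame('top')
s=monitor.observe(); R=Ro.from_euler('xyz',s['tool_rot'])
im=cv2.resize(c['frame'],(400,300)); im2=cv2.resize(t['frame'][235:325,370:490],(400,300))
for z in (0,-.013,-.024,-.035):
  for sg in(-1,1):
    X=s['position']+R.apply([0,sg*.0427,z]); cv2.circle(im,tuple(int(v) for v in proj(c,X)*.625),2,(0,255,0),-1); cv2.circle(im2,tuple(int(v) for v in (proj(t,X)-[370,235])*3.333),2,(0,255,0),-1)
for z,r in((.085,.034),(0,.03)):
    for cam,i,f in((c,im,lambda p:p*.625),(t,im2,lambda p:(p-[370,235])*3.333)):
        cv2.polylines(i,[np.int32([f(proj(cam,[.434+r*np.cos(a),-.285+r*np.sin(a),z])) for a in np.linspace(0,6.28,40)])],True,(0,0,255),1)
cv2.imwrite('pics/g2.png',np.hstack([im,im2]))
E
```

```text
clock: 11.22
position: [0.434, -0.3057, 0.0514]
tool_rot: [-3.137, 1.222, 1.578]
force: [-0.3, 0.7, 0.2]
grip_width: 0.0857
finger_force: 0.0
```

View pics/g2.png

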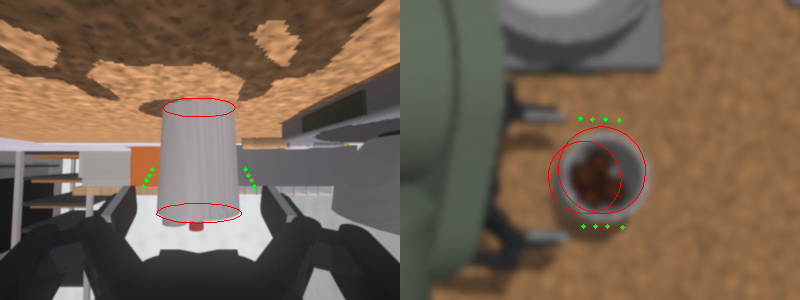

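The cup is still in place (rim circle at (600,172) against the rim I see). The open fingertips end about 45 mm short of the nominal TCP, so the first grip only caught the near side of the cup. I'll go further in.

```bash

python3 -m handwheel '[{"dx":0,"dy":0,"dz":0.7,"wx":0,"wy":0,"wz":0,"claw":100},{"dx":0,"dy":0,"dz":0.7,"wx":0,"wy":0,"wz":0,"claw":100},{"dx":-0.2,"dy":0,"dz":0.6,"wx":0,"wy":0,"wz":0,"claw":100},{"dx":-0.4,"dy":0,"dz":0.5,"wx":0,"wy":0,"wz":0,"claw":100},{"dx":-0.3,"dy":0,"dz":0,"wx":0,"wy":0,"wz":0,"claw":100}]'
python3 -m handwheel '[{"dx":0,"dy":0,"dz":0,"wx":0,"wy":0,"wz":0,"claw":0},{"dx":0,"dy":0,"dz":0,"wx":0,"wy":0,"wz":0,"claw":0},{"dx":0,"dy":0,"dz":0,"wx":0,"wy":0,"wz":0,"claw":0},{"dx":0,"dy":0,"dz":0,"wx":0,"wy":0,"wz":0,"claw":0}]' 30
```

```text
clock: 11.95
position: [0.4339, -0.3327, 0.0516]
tool_rot: [-3.137, 1.222, 1.577]
force: [0.3, -0.4, 0.1]
grip_width: 0.0858
finger_force: 0.0
clock: 12.45
position: [0.4343, -0.3321, 0.0517]
tool_rot: [-3.138, 1.222, 1.577]
force: [-0.6, 2.5, 6.1]
grip_width: 0.0649
finger_force: 32.0
```

```bash

python3 -m handwheel '[{"dx":-1,"dy":0,"dz":-0.36,"wx":0,"wy":0,"wz":0,"claw":0},{"dx":-1.5,"dy":0,"dz":-0.54,"wx":0,"wy":0,"wz":0,"claw":0},{"dx":-2.5,"dy":0,"dz":-0.9,"wx":0,"wy":0,"wz":0,"claw":0},{"dx":-2.5,"dy":0,"dz":-0.9,"wx":0,"wy":0,"wz":0,"claw":0},{"dx":-1.5,"dy":0,"dz":-0.5,"wx":0,"wy":0,"wz":0,"claw":0},{"dx":-1,"dy":0,"dz":-0.4,"wx":0,"wy":0,"wz":0,"claw":0},{"dx":0,"dy":0,"dz":0,"wx":0,"wy":0,"wz":0,"claw":0}]'
python3 -m handwheel '[{"dx":0,"dy":1.5,"dz":0,"wx":0,"wy":0,"wz":0,"claw":0},{"dx":0,"dy":2.5,"dz":0,"wx":0,"wy":0,"wz":0,"claw":0},{"dx":0,"dy":2.7,"dz":0,"wx":0,"wy":0,"wz":0,"claw":0},{"dx":0,"dy":2.7,"dz":0,"wx":0,"wy":0,"wz":0,"claw":0},{"dx":0,"dy":2.7,"dz":0,"wx":0,"wy":0,"wz":0,"claw":0},{"dx":0,"dy":2,"dz":0,"wx":0,"wy":0,"wz":0,"claw":0},{"dx":0,"dy":1.2,"dz":0,"wx":0,"wy":0,"wz":0,"claw":0},{"dx":0,"dy":0,"dz":0,"wx":0,"wy":0,"wz":0,"claw":0}]'
python3 - <<'E'
from h import *
s=optics.grab_frame('scene');t=optics.grab_frame('top'); 
cv2.imwrite('pics/p1.png',np.hstack([cv2.resize(s['frame'][100:340,100:360],(400,370)),cv2.resize(t['frame'][150:330,300:495],(400,370))]))
print(monitor.observe()['qpos'])
E
```

```text
clock: 13.32
position: [0.4344, -0.3326, 0.1581]
tool_rot: [-3.14, 1.222, 1.575]
force: [-0.1, 0.1, -2.2]
grip_width: 0.0648
finger_force: 33.3
clock: 14.32
position: [0.5875, -0.3321, 0.1567]
tool_rot: [-3.136, 1.222, 1.579]
force: [-1.1, 0.3, -0.4]
grip_width: 0.0646
finger_force: 33.3
[ 0.13506874  0.89022166 -0.37172784  1.81993728  1.45473843  1.55709501
 -1.13353085]
```

View pics/p1.png

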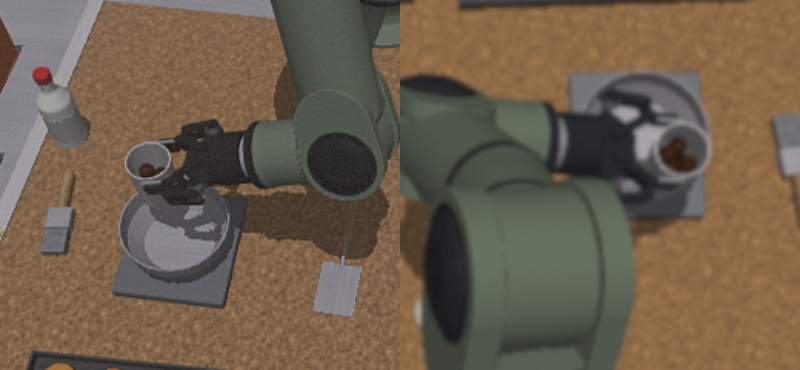

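The cup is upright above the bowl with the balls inside (rim at (681,152) in the right half). Now tipping it away from the robot.

```bash

python3 -m handwheel '[{"dx":0.34,"dy":0,"dz":-0.94,"wx":0,"wy":0,"wz":-0.12,"claw":0},{"dx":0,"dy":0,"dz":0,"wx":0,"wy":0,"wz":-0.15,"claw":0},{"dx":0,"dy":0,"dz":0,"wx":0,"wy":0,"wz":-0.15,"claw":0},{"dx":0,"dy":0,"dz":0,"wx":0,"wy":0,"wz":-0.15,"claw":0},{"dx":0,"dy":0,"dz":0,"wx":0,"wy":0,"wz":-0.15,"claw":0},{"dx":0,"dy":0,"dz":0,"wx":0,"wy":0,"wz":-0.12,"claw":0},{"dx":0,"dy":0,"dz":0,"wx":0,"wy":0,"wz":-0.12,"claw":0},{"dx":0,"dy":0,"dz":0,"wx":0,"wy":0,"wz":-0.12,"claw":0}]'
python3 -m handwheel '[{"dx":0,"dy":0,"dz":0,"wx":0,"wy":0,"wz":-0.12,"claw":0},{"dx":0,"dy":0,"dz":0,"wx":0,"wy":0,"wz":-0.12,"claw":0},{"dx":0,"dy":0,"dz":0,"wx":0,"wy":0,"wz":-0.12,"claw":0},{"dx":0,"dy":0,"dz":0,"wx":0,"wy":0,"wz":-0.12,"claw":0},{"dx":0,"dy":0,"dz":0,"wx":0,"wy":0,"wz":-0.12,"claw":0},{"dx":0,"dy":0,"dz":0,"wx":0,"wy":0,"wz":-0.12,"claw":0},{"dx":0,"dy":0,"dz":0,"wx":0,"wy":0,"wz":-0.12,"claw":0},{"dx":0,"dy":0,"dz":0,"wx":0,"wy":0,"wz":-0.12,"claw":0}]'
python3 -m handwheel '[{"dx":0,"dy":0,"dz":0,"wx":0,"wy":0,"wz":-0.15,"claw":0},{"dx":0,"dy":0,"dz":0,"wx":0,"wy":0,"wz":-0.15,"claw":0},{"dx":0,"dy":0,"dz":0,"wx":0,"wy":0,"wz":-0.15,"claw":0},{"dx":0,"dy":0,"dz":0,"wx":0,"wy":0,"wz":-0.1,"claw":0},{"dx":0,"dy":0,"dz":0,"wx":0,"wy":0,"wz":0,"claw":0},{"dx":0,"dy":0,"dz":0,"wx":0,"wy":0,"wz":0,"claw":0},{"dx":0,"dy":0,"dz":0,"wx":0,"wy":0,"wz":0,"claw":0},{"dx":0,"dy":0,"dz":0,"wx":0,"wy":0,"wz":0,"claw":0}]'
python3 - <<'E'
from h import *
s=optics.grab_frame('scene');t=optics.grab_frame('top'); 
cv2.imwrite('pics/p2.png',np.hstack([cv2.resize(s['frame'][170:320,160:310],(400,400),interpolation=cv2.INTER_CUBIC),cv2.resize(t['frame'][150:300,350:500],(400,400),interpolation=cv2.INTER_CUBIC)]))
print(monitor.observe()['qpos'])
E
```

```text
clock: 15.42
position: [0.5867, -0.3222, 0.1574]
tool_rot: [-1.961, 0.453, 2.965]
force: [-0.1, 0.3, -1.7]
grip_width: 0.0643
finger_force: 33.3
clock: 16.42
position: [0.5867, -0.3223, 0.1574]
tool_rot: [-1.959, -0.445, -2.965]
force: [-0.5, -0.3, -2.0]
grip_width: 0.0642
finger_force: 33.3
clock: 17.42
position: [0.5872, -0.3222, 0.1574]
tool_rot: [-2.179, -0.929, -2.631]
force: [0.5, 0.0, -1.0]
grip_width: 0.0645
finger_force: 33.4
[ 0.12895017  0.89283094 -0.38786057  1.81756752  1.44681191  1.57510897
  1.45120237]
```

View pics/p2.png

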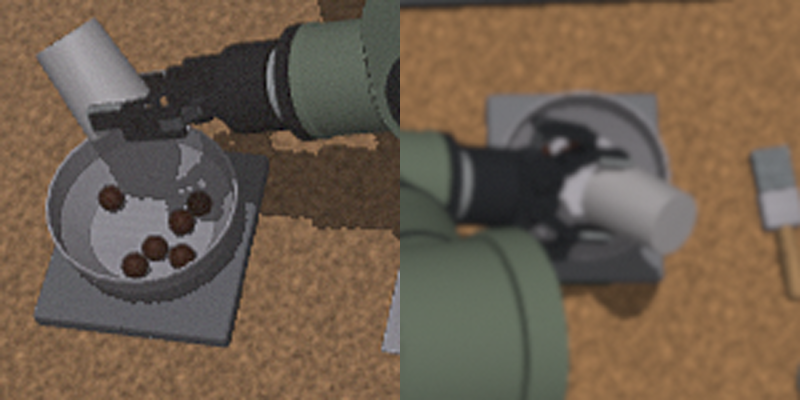

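All six balls are in the bowl: (112,197), (183,221), (200,202), (154,247), (135,265), (181,257). I'll turn the cup back upright and return it.

```bash

python3 -m handwheel '[{"dx":0,"dy":0,"dz":0,"wx":0,"wy":0,"wz":0.17,"claw":0},{"dx":0,"dy":0,"dz":0,"wx":0,"wy":0,"wz":0.17,"claw":0},{"dx":0,"dy":0,"dz":0,"wx":0,"wy":0,"wz":0.17,"claw":0},{"dx":0,"dy":0,"dz":0,"wx":0,"wy":0,"wz":0.17,"claw":0},{"dx":0,"dy":0,"dz":0,"wx":0,"wy":0,"wz":0.17,"claw":0},{"dx":0,"dy":0,"dz":0,"wx":0,"wy":0,"wz":0.17,"claw":0},{"dx":0,"dy":0,"dz":0,"wx":0,"wy":0,"wz":0.17,"claw":0},{"dx":0,"dy":0,"dz":0,"wx":0,"wy":0,"wz":0.17,"claw":0}]' >/dev/null
python3 -m handwheel '[{"dx":0,"dy":0,"dz":0,"wx":0,"wy":0,"wz":0.17,"claw":0},{"dx":0,"dy":0,"dz":0,"wx":0,"wy":0,"wz":0.17,"claw":0},{"dx":0,"dy":0,"dz":0,"wx":0,"wy":0,"wz":0.17,"claw":0},{"dx":0,"dy":0,"dz":0,"wx":0,"wy":0,"wz":0.17,"claw":0},{"dx":0,"dy":0,"dz":0,"wx":0,"wy":0,"wz":0.17,"claw":0},{"dx":0,"dy":0,"dz":0,"wx":0,"wy":0,"wz":0.17,"claw":0},{"dx":0,"dy":0,"dz":0,"wx":0,"wy":0,"wz":0.17,"claw":0},{"dx":0,"dy":0,"dz":0,"wx":0,"wy":0,"wz":0.04,"claw":0}]'
python3 -m handwheel '[{"dx":0,"dy":-2,"dz":0,"wx":0,"wy":0,"wz":0,"claw":0},{"dx":0,"dy":-3,"dz":0,"wx":0,"wy":0,"wz":0,"claw":0},{"dx":0,"dy":-3,"dz":0,"wx":0,"wy":0,"wz":0,"claw":0},{"dx":0,"dy":-3,"dz":0,"wx":0,"wy":0,"wz":0,"claw":0},{"dx":0,"dy":-3,"dz":0,"wx":0,"wy":0,"wz":0,"claw":0},{"dx":0,"dy":-1.3,"dz":0,"wx":0,"wy":0,"wz":0,"claw":0},{"dx":0,"dy":0,"dz":0,"wx":0,"wy":0,"wz":0,"claw":0}]'
python3 - <<'E'
from go import *
plan([.434,-.330,.0535],pose(-np.pi/2,np.radians(20),-1))
E
```

```text
clock: 19.52
position: [0.5872, -0.3222, 0.1574]
tool_rot: [3.136, 1.222, 1.567]
force: [-0.1, 0.8, -0.8]
grip_width: 0.0644
finger_force: 33.4
clock: 20.4
position: [0.4345, -0.3225, 0.1577]
tool_rot: [-3.138, 1.222, 1.578]
force: [0.6, -0.6, -1.2]
grip_width: 0.0643
finger_force: 33.4
turn [ 0.002 -0.     0.002] rows 1 [ 0.002 -0.     0.002] | then shift cm [ 9.537 -0.053  4.266] 1.7413276531815784 q [ 0.139  0.798 -0.42   2.209  1.412  1.543 -1.438] F [ 0.569 -0.614 -1.198] 33.44171613071012 0.0642989744701991
```

```bash

python3 -m handwheel '[{"dx":1.5,"dy":0,"dz":0.6,"wx":0,"wy":0,"wz":0,"claw":0},{"dx":2.5,"dy":0,"dz":1.1,"wx":0,"wy":0,"wz":0,"claw":0},{"dx":2.5,"dy":0,"dz":1.1,"wx":0,"wy":0,"wz":0,"claw":0},{"dx":1.5,"dy":0,"dz":0.7,"wx":0,"wy":0,"wz":0,"claw":0},{"dx":0.8,"dy":0,"dz":0.4,"wx":0,"wy":0,"wz":0,"claw":0},{"dx":0.5,"dy":0,"dz":0.2,"wx":0,"wy":0,"wz":0,"claw":0},{"dx":0,"dy":0,"dz":0,"wx":0,"wy":0,"wz":0,"claw":0}]'
python3 -m handwheel '[{"dx":0.1,"dy":0,"dz":0.03,"wx":0,"wy":0,"wz":0,"claw":0},{"dx":0,"dy":0,"dz":0,"wx":0,"wy":0,"wz":0,"claw":0}]'
python3 -m handwheel '[{"dx":0.1,"dy":0,"dz":0.03,"wx":0,"wy":0,"wz":0,"claw":0},{"dx":0,"dy":0,"dz":0,"wx":0,"wy":0,"wz":0,"claw":0}]'
```

```text
clock: 21.28
position: [0.4342, -0.3293, 0.0564]
tool_rot: [-3.138, 1.222, 1.577]
force: [-1.0, 0.0, -1.0]
grip_width: 0.0645
finger_force: 33.5
clock: 21.52
position: [0.4343, -0.3292, 0.0555]
tool_rot: [-3.139, 1.222, 1.576]
force: [-0.7, 0.5, -0.8]
grip_width: 0.0647
finger_force: 33.5
clock: 21.78
position: [0.4341, -0.3292, 0.0542]
tool_rot: [-3.137, 1.222, 1.577]
force: [-0.2, -0.3, -0.1]
grip_width: 0.0646
finger_force: 33.5
```

```bash

python3 -m handwheel '[{"dx":0.1,"dy":0,"dz":0.03,"wx":0,"wy":0,"wz":0,"claw":0},{"dx":0,"dy":0,"dz":0,"wx":0,"wy":0,"wz":0,"claw":0}]'
python3 -m handwheel '[{"dx":0.1,"dy":0,"dz":0.03,"wx":0,"wy":0,"wz":0,"claw":0},{"dx":0,"dy":0,"dz":0,"wx":0,"wy":0,"wz":0,"claw":0}]'
python3 -m handwheel '[{"dx":0.05,"dy":0,"dz":0.02,"wx":0,"wy":0,"wz":0,"claw":0},{"dx":0,"dy":0,"dz":0,"wx":0,"wy":0,"wz":0,"claw":0}]'
```

```text
clock: 22.02
position: [0.4341, -0.3291, 0.053]
tool_rot: [-3.137, 1.222, 1.578]
force: [0.6, -0.6, -0.4]
grip_width: 0.0642
finger_force: 33.5
clock: 22.28
position: [0.4341, -0.329, 0.052]
tool_rot: [-3.137, 1.222, 1.578]
force: [-0.1, -0.1, -1.0]
grip_width: 0.0646
finger_force: 33.5
clock: 22.52
position: [0.4341, -0.3292, 0.0517]
tool_rot: [-3.137, 1.222, 1.578]
force: [-0.5, 0.1, 2.4]
grip_width: 0.0644
finger_force: 33.6
```

```bash

python3 -m handwheel '[{"dx":0,"dy":0,"dz":0,"wx":0,"wy":0,"wz":0,"claw":60},{"dx":0,"dy":0,"dz":0,"wx":0,"wy":0,"wz":0,"claw":100},{"dx":0,"dy":0,"dz":0,"wx":0,"wy":0,"wz":0,"claw":100},{"dx":0,"dy":0,"dz":0,"wx":0,"wy":0,"wz":0,"claw":100},{"dx":0,"dy":0,"dz":-1,"wx":0,"wy":0,"wz":0,"claw":100},{"dx":0,"dy":0,"dz":-2,"wx":0,"wy":0,"wz":0,"claw":100},{"dx":0,"dy":0,"dz":-3,"wx":0,"wy":0,"wz":0,"claw":100},{"dx":0,"dy":0,"dz":-4,"wx":0,"wy":0,"wz":0,"claw":100}]'
python3 -m handwheel '[{"dx":0,"dy":0,"dz":-4,"wx":0,"wy":0,"wz":0,"claw":100},{"dx":0,"dy":0,"dz":-4,"wx":0,"wy":0,"wz":0,"claw":100},{"dx":0,"dy":0,"dz":0,"wx":0,"wy":0,"wz":0,"claw":100}]'
cat > plan2.py <<'E'
from ik import *
from workcell import monitor
np.set_printoptions(precision=2,suppress=True)
yaw=.053; ex=np.array([np.cos(yaw),np.sin(yaw),0]); g0=np.array([.508,.247,.108]); hinge=g0+.239*ex; hinge[2]=.105
def gp(th): a=th+.0126; return hinge-.239*np.cos(a)*ex+np.array([0,0,.239*np.sin(a)])
off=.035
if __name__=='__main__':
    q0=monitor.observe()['qpos']
    rng=np.random.default_rng(0); seeds=[q0]+[rng.uniform(lo,hi) for _ in range(12)]
    print(q0)
    for nm,hd0,fam in [('front',0,0)]:
      for al in (0,20,30,45,60):
        for fl in (1,-1):
          R=pose(yaw,np.radians(al),fl); z=R.as_matrix()[:,2]
          sols=[r for r in (ik(g0+off*z,R,s) for s in seeds) if r[1]+r[2]<.005]
          for b in sorted(sols,key=lambda r:abs(r[0]-q0).sum())[:2]:
            o=[]
            for a1 in (al+60,al+30,90):
              R1=pose(yaw,np.radians(a1+.01),fl); r=ik(gp(1.047)+off*R1.as_matrix()[:,2],R1,b[0]); 
              if r[1]+r[2]<.005:o.append((a1,r[0]))
            print(nm,al,fl,b[0],*o)
E
python3 plan2.py
```

```text
clock: 23.52
position: [0.4335, -0.234, 0.0862]
tool_rot: [-3.136, 1.222, 1.578]
force: [0.5, -0.3, -0.2]
grip_width: 0.085
finger_force: 0.0
clock: 23.9
position: [0.4347, -0.1568, 0.1134]
tool_rot: [-3.141, 1.219, 1.578]
force: [-0.8, -0.4, -0.8]
grip_width: 0.0853
finger_force: 0.0
[-0.12  0.94 -0.55  2.1   1.16  1.69 -1.59]
front 45 1 [-0.31  0.69 -0.71  2.38  2.02  1.03  2.08] (105, array([-0.04,  0.84, -0.9 ,  1.02,  0.45,  1.72,  0.84])) (90, array([ 0.  ,  0.67, -0.86,  1.29,  0.5 ,  1.4 ,  0.79]))
front 45 1 [-0.56  0.61 -0.38  2.4   2.09  0.86  1.92] (105, array([-0.12,  0.79, -0.69,  1.03,  0.31,  1.68,  0.93])) (90, array([-0.11,  0.61, -0.62,  1.3 ,  0.35,  1.34,  0.89]))
front 45 -1 [-0.2   0.75 -0.87  2.37  2.    1.14 -0.99] (105, array([ 0.  ,  0.88, -1.01,  1.01,  0.53,  1.76, -2.34])) (75, array([ 0.27,  0.83, -1.47,  1.53,  1.07,  1.42,  0.4 ])) (90, array([ 0.06,  0.71, -0.99,  1.29,  0.58,  1.44, -2.4 ]))
front 45 -1 [-0.34  0.68 -0.68  2.38  2.03  1.02 -1.08] (105, array([-0.04,  0.83, -0.88,  1.02,  0.44,  1.72, -2.28])) (75, array([ 0.26,  0.82, -1.45,  1.53,  1.06,  1.41,  0.4 ])) (90, array([-0.  ,  0.66, -0.84,  1.29,  0.48,  1.39, -2.33]))
front 60 1 [-0.44  0.52 -0.38  2.25  1.64  0.51  2.49] (90, array([-0.27,  0.56, -0.34,  1.32,  0.19,  1.29,  1.01])) (90, array([-0.27,  0.56, -0.34,  1.32,  0.19,  1.29,  1.01]))
front 60 1 [-0.85  0.51  0.14  2.27  1.76  0.26  2.31] (90, array([-0.47,  0.54, -0.01,  1.33,  0.  ,  1.26,  1.15])) (90, array([-0.47,  0.54, -0.01,  1.33,  0.  ,  1.26,  1.15]))
front 60 -1 [-0.18  0.61 -0.75  2.23  1.63  0.72 -0.58] (90, array([-0.11,  0.61, -0.62,  1.3 ,  0.35,  1.34, -2.24])) (90, array([-0.11,  0.61, -0.62,  1.3 ,  0.35,  1.34, -2.24]))
front 60 -1 [-0.01  0.71 -0.99  2.22  1.64  0.89 -0.54] (90, array([-0.01,  0.66, -0.81,  1.29,  0.47,  1.38, -2.32])) (90, array([-0.01,  0.66, -0.81,  1.29,  0.47,  1.38, -2.32]))
```

```bash
cat > sim.py <<'E'
from go import *; from plan2 import yaw,gp
def simpath(q,x0,R0,x1,R1,n=12):
    rv=(R0.inv()*R1).as_rotvec(); bad=0
    for k in range(1,n+1):
        q,e1,e2=ik(x0+(x1-x0)*k/n,R0*Ro.from_rotvec(rv*k/n),q,w=3e-3); bad=max(bad,e1+e2)
    return q,bad,rv
if __name__=='__main__':
    s=monitor.observe(); q=s['qpos'];x=s['position'];R=Ro.from_euler('xyz',s['tool_rot'])
    mid=np.array([.40,.05,.35])
    for fl in (1,-1):
        Rt=pose(yaw,np.radians(45),fl)
        q1,b1,_=simpath(q,x,R,mid,R); q2,b2,rv=simpath(q1,mid,R,mid,Rt,20)
        pre=gp(0)-.08*Rt.as_matrix()[:,2]
        q3,b3,_=simpath(q2,mid,Rt,pre,Rt); q4,b4,_=simpath(q3,pre,Rt,gp(0)+.035*Rt.as_matrix()[:,2],Rt)
        print(fl,rv,q1,q2,q3,q4,b1,b2,b3,b4)
        qq=q4;bb=0
        for th in np.linspace(0,1.047,15):
            Rk=pose(yaw,np.radians(45)+th,fl); qq,e1,e2=ik(gp(th)+.035*Rk.as_matrix()[:,2],Rk,qq,w=3e-3); bb=max(bb,e1+e2)
        print('  end',qq,bb)
E
python3 sim.py
```

```text
1 [0.38 1.55 1.71] [-0.72  0.53 -0.23  1.85  0.7   1.9  -1.18] [-0.14 -0.27 -0.39  2.36  0.55  0.56 -2.49] [ 0.84 -0.04 -1.47  2.4   0.47  0.19 -2.49] [-1.48  0.74  0.86  2.16  0.05  0.19 -2.49] 5.040102548392954e-06 0.20749072144067776 0.39158249566315284 0.3234682421728541
  end [-1.01  0.7   1.39  1.98 -1.23  1.28 -2.49] 1.5909331481840618
-1 [-1.37  0.33 -0.88] [-0.72  0.53 -0.23  1.85  0.7   1.9  -1.18] [-0.32 -0.27 -0.37  2.4   0.77  0.66  0.31] [ 0.01  0.78 -1.47  2.4   1.62  1.47 -0.79] [ 0.09  1.12 -1.38  2.35  2.01  1.6  -0.69] 5.040102548392954e-06 0.20965223147005796 0.16607627456447574 0.05202185552067839
  end [-0.09  0.8  -0.74  1.03  0.35  1.69 -2.23] 3.195421141342096e-05
```

```bash
cat > sim2.py <<'E'
from sim import *
s=monitor.observe(); q=s['qpos'];x=s['position'];R=Ro.from_euler('xyz',s['tool_rot'])
for al0 in (45,55):
  for off in (.035,.05):
    for mid in ([.5,.05,.35],[.55,.1,.3],[.5,.2,.35]):
      for fl in (1,-1):
        mid=np.array(mid)
        Rt=pose(yaw,np.radians(al0),fl); z=Rt.as_matrix()[:,2]; g=gp(0)+off*z; pre=g+[0,0,.10]
        q1,b1,_=simpath(q,x,R,mid,R); q2,b2,rv=simpath(q1,mid,R,mid,Rt,20)
        q3,b3,_=simpath(q2,mid,Rt,pre,Rt); q4,b4,_=simpath(q3,pre,Rt,g,Rt)
        qq=q4;bb=0
        for th in np.linspace(0,1.047,15):
            Rk=pose(yaw,np.radians(al0)+th,fl); qq,e1,e2=ik(gp(th)+off*Rk.as_matrix()[:,2],Rk,qq,w=3e-3); bb=max(bb,e1+e2)
        print(al0,off,mid,fl,'err %.3f %.3f %.3f %.3f %.3f'%(b1,b2,b3,b4,bb),q4,qq, rv)
E
python3 sim2.py
```

```text
45 0.035 [0.5  0.05 0.35] 1 err 0.000 0.000 0.208 0.323 1.591 [-1.48  0.74  0.86  2.16  0.05  0.19 -2.49] [-1.01  0.7   1.39  1.98 -1.23  1.28 -2.49] [0.38 1.55 1.71]
45 0.035 [0.5  0.05 0.35] -1 err 0.000 0.000 0.000 0.000 0.000 [-0.32  0.69 -0.71  2.38  2.02  1.04 -1.06] [-0.27  0.73 -0.32  1.05  0.09  1.63 -2.06] [-1.37  0.33 -0.88]
45 0.035 [0.55 0.1  0.3 ] 1 err 0.000 0.104 0.193 0.323 1.591 [-1.48  0.74  0.86  2.16  0.05  0.19 -2.49] [-1.01  0.7   1.39  1.98 -1.23  1.28 -2.49] [0.38 1.55 1.71]
45 0.035 [0.55 0.1  0.3 ] -1 err 0.000 0.000 0.000 0.000 0.000 [-0.52  0.62 -0.44  2.4   2.07  0.89 -1.19] [-0.39  0.71 -0.06  1.06 -0.06  1.61 -1.96] [-1.37  0.33 -0.88]
45 0.035 [0.5  0.2  0.35] 1 err 0.000 0.040 0.269 0.323 1.591 [-1.48  0.74  0.86  2.16  0.05  0.19 -2.49] [-1.01  0.7   1.39  1.98 -1.23  1.28 -2.49] [0.38 1.55 1.71]
45 0.035 [0.5  0.2  0.35] -1 err 0.000 0.000 0.000 0.000 0.000 [-0.6   0.61 -0.34  2.4   2.1   0.85 -1.24] [-0.43  0.71  0.03  1.06 -0.11  1.61 -1.92] [-1.37  0.33 -0.88]
45 0.05 [0.5  0.05 0.35] 1 err 0.000 0.000 0.206 0.333 1.583 [-1.44  0.76  0.83  2.13 
[... 2243 characters left out ...]
1 -1.89] [-1.3   0.47 -1.  ]
55 0.05 [0.55 0.1  0.3 ] 1 err 0.000 0.000 0.074 0.209 1.644 [-1.18  0.62  0.58  2.14  0.22  0.19 -2.49] [-0.93  0.81  1.39  1.94 -1.23  1.45 -2.49] [0.51 1.42 1.64]
55 0.05 [0.55 0.1  0.3 ] -1 err 0.000 0.000 0.000 0.000 0.000 [-0.5   0.57 -0.35  2.29  1.9   0.6  -0.94] [-0.38  0.83 -0.06  0.92 -0.11  1.8  -1.94] [-1.3   0.47 -1.  ]
55 0.05 [0.5  0.2  0.35] 1 err 0.000 0.024 0.085 0.209 1.644 [-1.18  0.62  0.58  2.14  0.22  0.19 -2.49] [-0.93  0.81  1.39  1.94 -1.23  1.45 -2.49] [0.51 1.42 1.64]
55 0.05 [0.5  0.2  0.35] -1 err 0.000 0.000 0.000 0.000 0.000 [-0.82  0.56  0.07  2.31  2.08  0.41 -1.19] [-0.48  0.84  0.2   0.93 -0.27  1.81 -1.84] [-1.3   0.47 -1.  ]
```

```bash

python3 -m handwheel '[{"dx":-2.2,"dy":0.9,"dz":-4,"wx":0,"wy":0,"wz":0,"claw":100},{"dx":-2.2,"dy":0.9,"dz":-4,"wx":0,"wy":0,"wz":0,"claw":100},{"dx":-2.2,"dy":0.9,"dz":-4,"wx":0,"wy":0,"wz":0,"claw":100},{"dx":-2.2,"dy":0.9,"dz":-4,"wx":0,"wy":0,"wz":0,"claw":100},{"dx":-2.2,"dy":0.9,"dz":-4,"wx":0,"wy":0,"wz":0,"claw":100},{"dx":-2.2,"dy":0.9,"dz":-4,"wx":0,"wy":0,"wz":0,"claw":100},{"dx":-2.2,"dy":0.9,"dz":-4,"wx":0,"wy":0,"wz":0,"claw":100},{"dx":0,"dy":0,"dz":0,"wx":0,"wy":0,"wz":0,"claw":100}]'
cat > pg.py <<'E'
from sim import *; import sys
Rt=pose(yaw,np.radians(50),-1); g=gp(0)+.045*Rt.as_matrix()[:,2]; print(g); plan(g+[0,0,float(sys.argv[1])],Rt)
E
python3 pg.py .1
```

```text
clock: 24.9
position: [0.4969, 0.0534, 0.3552]
tool_rot: [3.135, 1.22, 1.571]
force: [-2.0, 0.2, -0.4]
grip_width: 0.0854
finger_force: 0.0
[0.54 0.25 0.07]
turn [-1.34  0.4  -0.94] rows 10 [-0.13  0.04 -0.09] | then shift cm [ 7.82 19.27 17.15] 4.4928139310127 q [-0.65  0.63 -0.19  1.64  0.83  1.93 -1.02] F [-2.04  0.24 -0.37] 0.0 0.08541720916163714
```

```bash

python3 -m handwheel '[{"dx":0,"dy":0,"dz":0,"wx":-0.134,"wy":0.04,"wz":-0.094,"claw":100},{"dx":0,"dy":0,"dz":0,"wx":-0.134,"wy":0.04,"wz":-0.094,"claw":100},{"dx":0,"dy":0,"dz":0,"wx":-0.134,"wy":0.04,"wz":-0.094,"claw":100},{"dx":0,"dy":0,"dz":0,"wx":-0.134,"wy":0.04,"wz":-0.094,"claw":100},{"dx":0,"dy":0,"dz":0,"wx":-0.134,"wy":0.04,"wz":-0.094,"claw":100},{"dx":0,"dy":0,"dz":0,"wx":-0.134,"wy":0.04,"wz":-0.094,"claw":100},{"dx":0,"dy":0,"dz":0,"wx":-0.134,"wy":0.04,"wz":-0.094,"claw":100},{"dx":0,"dy":0,"dz":0,"wx":-0.134,"wy":0.04,"wz":-0.094,"claw":100}]'
python3 -m handwheel '[{"dx":0,"dy":0,"dz":0,"wx":-0.134,"wy":0.04,"wz":-0.094,"claw":100},{"dx":0,"dy":0,"dz":0,"wx":-0.134,"wy":0.04,"wz":-0.094,"claw":100},{"dx":0,"dy":0,"dz":0,"wx":0,"wy":0,"wz":0,"claw":100},{"dx":0,"dy":0,"dz":0,"wx":0,"wy":0,"wz":0,"claw":100}]'
python3 pg.py .1
```

```text
clock: 25.9
position: [0.4955, 0.0497, 0.3527]
tool_rot: [-3.038, 0.786, 2.954]
force: [2.1, -0.1, -0.8]
grip_width: 0.0856
finger_force: 0.0
clock: 26.4
position: [0.4921, 0.0499, 0.3465]
tool_rot: [-3.094, 0.7, 3.113]
force: [-0.3, 0.8, -1.1]
grip_width: 0.0854
finger_force: 0.0
[0.54 0.25 0.07]
turn [-0.1  -0.   -0.06] rows 1 [-0.1  -0.   -0.06] | then shift cm [ 6.88 19.6  16.8 ] 4.452222762707042 q [-0.37 -0.19 -0.11  2.29  0.72  0.54  0.51] F [-0.29  0.78 -1.11] 0.0 0.08536314732577757
```

```bash

python3 -m handwheel '[{"dx":0,"dy":0,"dz":0,"wx":-0.1,"wy":0,"wz":-0.06,"claw":100},{"dx":1.1,"dy":3.9,"dz":2.8,"wx":0,"wy":0,"wz":0,"claw":100},{"dx":1.1,"dy":3.9,"dz":2.8,"wx":0,"wy":0,"wz":0,"claw":100},{"dx":1.1,"dy":3.9,"dz":2.8,"wx":0,"wy":0,"wz":0,"claw":100},{"dx":1.1,"dy":3.9,"dz":2.8,"wx":0,"wy":0,"wz":0,"claw":100},{"dx":1.1,"dy":3.9,"dz":2.8,"wx":0,"wy":0,"wz":0,"claw":100},{"dx":1.1,"dy":0,"dz":2.8,"wx":0,"wy":0,"wz":0,"claw":100},{"dx":0,"dy":0,"dz":0,"wx":0,"wy":0,"wz":0,"claw":100}]'
python3 -m handwheel '[{"dx":0,"dy":0,"dz":0,"wx":0,"wy":0,"wz":0,"claw":50},{"dx":0,"dy":0,"dz":0,"wx":0,"wy":0,"wz":0,"claw":50},{"dx":0,"dy":0,"dz":0,"wx":0,"wy":0,"wz":0,"claw":50}]'
python3 pg.py .1
python3 - <<'E'
from h import *
from plan2 import gp,yaw
c=optics.grab_frame('wrist');t=optics.grab_frame('top'); a=c['frame'].copy()
P=[proj(c,gp(0)+np.array([d*np.cos(yaw)-w*np.sin(yaw),d*np.sin(yaw)+w*np.cos(yaw),h])) for d,w,h in[(-.02,.009,.009),(-.02,-.009,.009),(.035,-.009,.009),(.035,.009,.009),(-.02,.009,-.009),(-.02,-.009,-.009),(0,0,0)]]
for p in P: cv2.circle(a,tuple(int(v) for v in p),3,(0,255,0),-1)
cv2.imwrite('pics/l1.png',np.hstack([cv2.resize(a,(440,330)),cv2.resize(t['frame'][190:290,170:275],(347,330))]))
E
```

```text
clock: 27.4
position: [0.5377, 0.2274, 0.1835]
tool_rot: [-3.128, 0.69, -3.097]
force: [-0.6, -0.4, 0.3]
grip_width: 0.0852
finger_force: 0.0
clock: 27.78
position: [0.539, 0.227, 0.1874]
tool_rot: [-3.13, 0.695, -3.099]
force: [-0.3, 0.4, -0.3]
grip_width: 0.0431
finger_force: 0.0
[0.54 0.25 0.07]
turn [-0.02 -0.   -0.01] rows 1 [-0.02 -0.   -0.01] | then shift cm [0.96 2.16 1.  ] 0.4282472091021788 q [-0.49  0.3  -0.35  2.29  1.55  0.57 -0.57] F [-0.35  0.4  -0.26] 0.0 0.043050561808853874
```

View pics/l1.png

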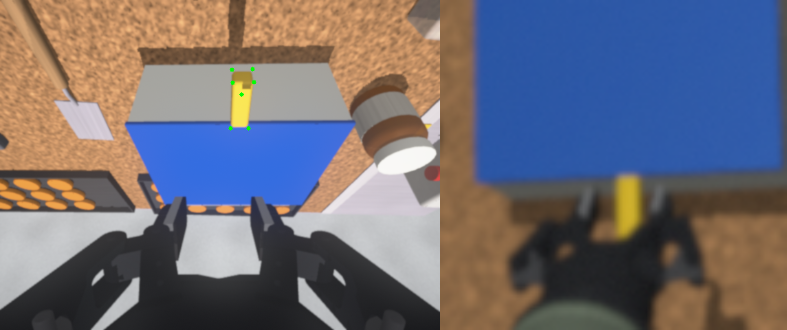

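The wrist view (left half) shows the yellow tongue at (232–252, 71–127), and my projected tongue corners land on it. The fingertips are at (182,199) and (255,199). I'll work out where the tips sit in the tool frame.

```bash
python3 - <<'E'
from go import *
from h import *
c=optics.grab_frame('wrist'); s=monitor.observe(); R=Ro.from_euler('xyz',s['tool_rot'])
for u,w in (((184+252)/2,68),((180+258)/2,78)):
    o,d=ray(c,u/.6875,198/.6875); f=240/np.tan(np.radians(c['fovy'])/2); D=.043*f/(w/.6875)
    print(R.inv().apply(o+d*D-s['position']), R.inv().apply(d))
for z in (0,-.02,-.04,-.06): print(z,[proj(c,s['position']+R.apply([0,y,z]))*.6875 for y in(-.0215,.0215)])
E
```

```text
[ 0.011  0.    -0.048] [-0.42  -0.002  0.919]
[ 0.019  0.001 -0.065] [-0.42   0.003  0.919]
0 [array([192.354, 186.088]), array([243.37 , 186.022])]
-0.02 [array([189.536, 195.833]), array([246.107, 195.76 ])]
-0.04 [array([186.03 , 207.959]), array([249.512, 207.876])]
-0.06 [array([181.549, 223.46 ]), array([253.866, 223.366])]
```

```bash
sed -i 's/\.045/.055/' pg.py
python3 -m handwheel '[{"dx":1,"dy":2.15,"dz":2,"wx":-0.02,"wy":0,"wz":-0.01,"claw":50},{"dx":1.2,"dy":0,"dz":1.5,"wx":0,"wy":0,"wz":0,"claw":50},{"dx":1.2,"dy":0,"dz":1.5,"wx":0,"wy":0,"wz":0,"claw":50},{"dx":1.2,"dy":0,"dz":1.5,"wx":0,"wy":0,"wz":0,"claw":50},{"dx":0,"dy":0,"dz":0,"wx":0,"wy":0,"wz":0,"claw":50},{"dx":0,"dy":0,"dz":0,"wx":0,"wy":0,"wz":0,"claw":50}]'
python3 pg.py 0
```

```text
clock: 28.68
position: [0.5445, 0.2485, 0.1073]
tool_rot: [-3.141, 0.694, -3.085]
force: [0.3, 0.0, 0.7]
grip_width: 0.0424
finger_force: 0.0
[0.54 0.25 0.07]
turn [ 0. -0.  0.] rows 1 [ 0. -0.  0.] | then shift cm [2.75 0.04 3.1 ] 0.691107673111543 q [-0.49  0.51 -0.38  2.31  1.89  0.66 -0.93] F [0.26 0.02 0.73] 0.0 0.042446941115069706
```

```bash

python3 -m handwheel '[{"dx":0.9,"dy":0,"dz":1,"wx":0,"wy":0,"wz":0,"claw":50},{"dx":0.9,"dy":0,"dz":1,"wx":0,"wy":0,"wz":0,"claw":50},{"dx":0.95,"dy":0.04,"dz":1.1,"wx":0,"wy":0,"wz":0,"claw":50},{"dx":0,"dy":0,"dz":0,"wx":0,"wy":0,"wz":0,"claw":50}]'
python3 -m handwheel '[{"dx":0,"dy":0,"dz":0,"wx":0,"wy":0,"wz":0,"claw":0},{"dx":0,"dy":0,"dz":0,"wx":0,"wy":0,"wz":0,"claw":0},{"dx":0,"dy":0,"dz":0,"wx":0,"wy":0,"wz":0,"claw":0},{"dx":0,"dy":0,"dz":0,"wx":0,"wy":0,"wz":0,"claw":0}]' 60
python3 pg.py 0
python3 - <<'E'
from h import *
c=optics.grab_frame('wrist');s=optics.grab_frame('scene')
cv2.imwrite('pics/l2.png',np.hstack([cv2.resize(c['frame'],(440,330)),cv2.resize(s['frame'][170:300,360:500],(355,330))]))
E
```

```text
clock: 29.18
position: [0.543, 0.2487, 0.0653]
tool_rot: [-3.14, 0.694, -3.085]
force: [1.2, -0.4, 0.2]
grip_width: 0.043
finger_force: 0.0
clock: 29.68
position: [0.5432, 0.248, 0.0659]
tool_rot: [-3.14, 0.695, -3.086]
force: [-1.8, -3.6, 2.3]
grip_width: 0.0171
finger_force: 61.0
[0.54 0.25 0.07]
turn [ 0. -0.  0.] rows 1 [ 0. -0.  0.] | then shift cm [-0.01  0.09  0.01] 0.014548850850203819 q [-0.48  0.61 -0.41  2.32  2.02  0.74 -1.06] F [-1.77 -3.6   2.32] 61.01897120475769 0.017059810490801203
```

View pics/l2.png

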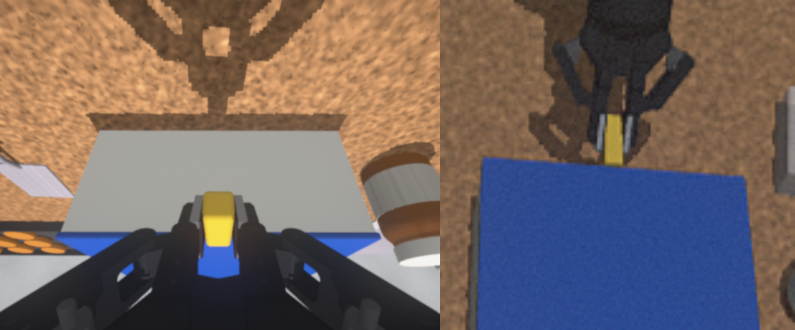

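The gripper holds the tongue: yellow at (218,215) between the pads, opening 17 mm, 61 N. Now raising the lid along the hinge arc.

```bash

python3 -m handwheel '[{"dx":-0.27,"dy":0,"dz":-0.45,"wx":0,"wy":0.025,"wz":0,"claw":0},{"dx":-0.53,"dy":0,"dz":-0.9,"wx":0,"wy":0.05,"wz":0,"claw":0},{"dx":-0.53,"dy":0,"dz":-0.9,"wx":0,"wy":0.05,"wz":0,"claw":0},{"dx":-0.53,"dy":0,"dz":-0.9,"wx":0,"wy":0.05,"wz":0,"claw":0},{"dx":0,"dy":0,"dz":0,"wx":0,"wy":0,"wz":0,"claw":0}]'
cat > arc.py <<'E'
from sim import *
s=monitor.observe(); x=s['position'];R=Ro.from_euler('xyz',s['tool_rot']); h=np.array([.7467,.2597,.105])
ex=np.array([np.cos(yaw),np.sin(yaw),0]); Rt=pose(yaw,np.radians(50),-1)
r=x-h; a=np.arctan2(r[2],-(r@ex)); r0=gp(0)+.055*Rt.as_matrix()[:,2]-h; a0=np.arctan2(r0[2],-(r0@ex))
rv=(Rt.inv()*R).as_rotvec()
print('angle by pos',a-a0,'by rot',rv,'radius',np.hypot(r[2],r@ex),np.hypot(r0[2],r0@ex),'F',s['force'],'M',s['moment'],s['grip_width'],s['finger_force'],s['qpos'])
th=np.radians(60); Rg=Ro.from_rotvec(th*np.array([-np.sin(yaw),np.cos(yaw),0])); xg=h+Rg.apply(r0); RG=Rg*Rt
print('to goal: turn',(R.inv()*RG).as_rotvec(),'shift now-tool',R.inv().apply(xg-x)*100)
E
python3 arc.py
```

```text
clock: 30.4
position: [0.5395, 0.2479, 0.103]
tool_rot: [-3.141, 0.519, -3.087]
force: [-3.0, -4.3, -1.4]
grip_width: 0.0172
finger_force: 61.5
angle by pos 0.18000237392182453 by rot [-0.    0.18 -0.  ] radius 0.20751116786406598 0.20738858350294592 F [-2.99 -4.25 -1.41] M [-0.8   1.28 -0.5 ] 0.017200921674659718 61.48470640182495 [-0.51  0.46 -0.27  2.2   1.44  0.44 -0.43]
to goal: turn [-0.    0.87  0.  ] shift now-tool [-14.11   0.06 -10.23]
```

```bash

python3 -m handwheel '[{"dx":-0.53,"dy":0,"dz":-0.9,"wx":0,"wy":0.05,"wz":0,"claw":0},{"dx":-0.53,"dy":0,"dz":-0.9,"wx":0,"wy":0.05,"wz":0,"claw":0},{"dx":-0.53,"dy":0,"dz":-0.9,"wx":0,"wy":0.05,"wz":0,"claw":0},{"dx":-0.53,"dy":0,"dz":-0.9,"wx":0,"wy":0.05,"wz":0,"claw":0},{"dx":-0.53,"dy":0,"dz":-0.9,"wx":0,"wy":0.05,"wz":0,"claw":0},{"dx":-0.53,"dy":0,"dz":-0.9,"wx":0,"wy":0.05,"wz":0,"claw":0},{"dx":-0.53,"dy":0,"dz":-0.9,"wx":0,"wy":0.05,"wz":0,"claw":0},{"dx":0,"dy":0,"dz":0,"wx":0,"wy":0,"wz":0,"claw":0}]'; python3 arc.py
```

```text
clock: 31.4
position: [0.5509, 0.2484, 0.174]
tool_rot: [-3.14, 0.169, -3.087]
force: [-8.6, -4.9, 4.1]
grip_width: 0.0168
finger_force: 62.4
angle by pos 0.5279593363748221 by rot [ 0.    0.53 -0.  ] radius 0.20790714606846952 0.20738858350294592 F [-8.62 -4.85  4.12] M [-0.87  1.66 -0.16] 0.016800869229204745 62.356279492378235 [-0.15  0.48 -0.58  1.81  0.48  0.84  0.66]
to goal: turn [-0.    0.52  0.  ] shift now-tool [-7.43  0.07 -7.65]
```

```bash

python3 -m handwheel '[{"dx":-0.59,"dy":0,"dz":-0.87,"wx":0,"wy":0.052,"wz":0,"claw":0},{"dx":-0.55,"dy":0,"dz":-0.93,"wx":0,"wy":0.052,"wz":0,"claw":0},{"dx":-0.55,"dy":0,"dz":-0.93,"wx":0,"wy":0.052,"wz":0,"claw":0},{"dx":-0.55,"dy":0,"dz":-0.93,"wx":0,"wy":0.052,"wz":0,"claw":0},{"dx":-0.55,"dy":0,"dz":-0.93,"wx":0,"wy":0.052,"wz":0,"claw":0},{"dx":-0.55,"dy":0,"dz":-0.93,"wx":0,"wy":0.052,"wz":0,"claw":0},{"dx":0,"dy":0,"dz":0,"wx":0,"wy":0,"wz":0,"claw":0},{"dx":0,"dy":0,"dz":0,"wx":0,"wy":0,"wz":0,"claw":0}]'; python3 arc.py
```

```text
clock: 32.4
position: [0.5811, 0.25, 0.2309]
tool_rot: [-3.139, -0.143, -3.086]
force: [-14.6, -11.4, 15.8]
grip_width: 0.0172
finger_force: 64.1
angle by pos 0.8391820054388663 by rot [ 0.    0.84 -0.  ] radius 0.20823478541884802 0.20738858350294592 F [-14.57 -11.4   15.77] M [-2.01  3.06  0.26] 0.017155702083731576 64.07789289951324 [-0.1   0.65 -0.62  1.37  0.29  1.36  0.9 ]
to goal: turn [-0.    0.21  0.  ] shift now-tool [-2.54  0.07 -3.49]
```

```bash

python3 -m handwheel '[{"dx":-0.47,"dy":-0.05,"dz":-0.98,"wx":0,"wy":0.052,"wz":0,"claw":0},{"dx":-0.47,"dy":-0.05,"dz":-0.98,"wx":0,"wy":0.052,"wz":0,"claw":0},{"dx":0,"dy":0,"dz":0,"wx":0,"wy":0,"wz":0,"claw":0},{"dx":0,"dy":0,"dz":0,"wx":0,"wy":0,"wz":0,"claw":0}]'; python3 arc.py
```

```text
clock: 32.9
position: [0.5949, 0.2507, 0.2475]
tool_rot: [-3.141, -0.245, -3.086]
force: [-1.3, -2.2, -0.0]
grip_width: 0.0172
finger_force: 62.0
angle by pos 0.9427869442575658 by rot [ 0.    0.94 -0.  ] radius 0.20841052332428328 0.20738858350294592 F [-1.3  -2.24 -0.  ] M [-0.14 -0.4  -0.02] 0.01718673982755712 62.045438289642334 [-0.12  0.73 -0.61  1.2   0.26  1.53  0.95]
to goal: turn [-0.   0.1  0. ] shift now-tool [-1.24  0.09 -1.78]
```

```bash

python3 -m handwheel '[{"dx":-0.53,"dy":0,"dz":-0.94,"wx":0,"wy":0.052,"wz":0,"claw":0},{"dx":-0.53,"dy":0,"dz":-0.94,"wx":0,"wy":0.052,"wz":0,"claw":0},{"dx":0,"dy":0,"dz":0,"wx":0,"wy":0,"wz":0,"claw":0},{"dx":0,"dy":0,"dz":0,"wx":0,"wy":0,"wz":0,"claw":0}]'; python3 arc.py
python3 - <<'E'
from fit import *
def corners(x,th):  # lid box rotated about hinge
    P=box(0,0,0,.204,.244,0,.006,-.102); c,s=np.cos(th),np.sin(th)
    P=np.c_[P[:,0]*c+P[:,2]*s,P[:,1],-P[:,0]*s+P[:,2]*c]
    cy,sy=np.cos(.053),np.sin(.053); return P@np.array([[cy,sy,0],[-sy,cy,0],[0,0,1]])+[*x,.105]
for n,c in cs.items():
    H,S,V=cv2.split(cv2.cvtColor(c['frame'],cv2.COLOR_BGR2HSV)); b=(H>105)&(H<130)&(S>150); g=np.zeros_like(b); g[100:340,170:500]=1; m=hull(big(b&g))
    e=[(np.abs(hullmask(c,corners((.7467,.260),t))-m).sum()/m.sum(),round(t,3)) for t in np.arange(.9,1.2,.02)]; print(n,m.sum(),min(e))
c=cs['top']; ms=optics.masks_of('cup','top')[0]; print('cup',ms['p'],fit(lambda x:np.r_[circ(x[0],x[1],0,.03),circ(x[0],x[1],.085,.034)],[.434,-.285],{'top':hull(ms['region'])},[.01,.01]))
ms=optics.masks_of('cup','scene')[0]; print('cup',ms['p'],fit(lambda x:np.r_[circ(x[0],x[1],0,.03),circ(x[0],x[1],.085,.034)],[.434,-.285],{'scene':hull(ms['region'])},[.01,.01]))
for n in cs: print(n,[(round(m['p'],2),[round(v) for v in m['rect']]) for m in optics.masks_of('ball0_center',n)])
E
```

```text
clock: 33.4
position: [0.6102, 0.2515, 0.2625]
tool_rot: [-3.14, -0.349, -3.086]
force: [-0.1, -2.5, -2.9]
grip_width: 0.0173
finger_force: 63.1
angle by pos 1.0458818552046358 by rot [ 0.    1.05 -0.  ] radius 0.2085821280374943 0.20738858350294592 F [-0.11 -2.47 -2.9 ] M [-0.14 -0.81  0.01] 0.017328093143637396 63.12667965888977 [-0.15  0.82 -0.6   1.01  0.23  1.72  0.98]
to goal: turn [-0.  0.  0.] shift now-tool [-0.12  0.09  0.03]
top 125.0 (np.float32(10.409), np.float64(1.18))
scene 10203.0 (np.float32(0.03294374), np.float64(1.06))
cup 0.84 (array([ 0.431 , -0.2828]), np.float64(0.03893272578716278))
cup 0.66 (array([ 0.4317, -0.2834]), np.float64(0.07987421751022339))
top []
scene []
```

```bash
python3 -c "
from workcell import job_done; print(job_done())"
```

```text
the job is handed in; nothing more can be done
None
```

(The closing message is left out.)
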